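# Hold a moisture meter square on a humidor lid

## Task

Take the hand-held moisture meter out of its charging cradle and check the cedar humidor's sloping lid: set the meter's sprung foot on the round dark inlay close to the lid's front edge (the one by the brass pull, not the one at the back), with the meter square to the lid. Press lightly until the foot is pushed about halfway in, and finish while still holding it there, steady, in the gripper. Do not press hard, and leave the wooden mould, the jar and the steel weight where they are.

Things in the scene. Friction and masses are not known exactly. Their poses are not given: they have to be found in the camera images.
- humidor: Cedar-wood box, 200 (x) x 240 (y) mm, fixed to the bench, its front (-x of its own frame, brass lock plate and pull) towards the robot, give or take some yaw. 78 mm high at the front, 132 mm at the back, plus the lid. Origin: centre of its underside, z up.
- lid: The humidor's fixed, closed wooden lid, 216 (x) x 252 (y) x 12 mm, sloping down to the front by 15 degrees. Origin: centre of its underside; x points up the slope, z square out of the lid. Flush on top: the dark inlay to test, 28 mm across, 53 mm from the front edge on the centre line; an equal, unwanted inlay at the back left (x 50, y 65 mm); a 64 mm brass-rimmed dial at the back right.
- spot (a point): The centre of the inlay to be tested, on the lid's top surface, about 114 mm above the bench.
- cradle: Grey plastic charging cradle, 66 (x) x 54 (y) x 75 mm high on a thin rubber mat, fixed. Origin: centre of its underside, z up. Its 43 x 31 mm pocket, open at the top, holds the meter upright with 1.5 mm play each side: the bottom 30 mm of the meter's body stand in it, on a ledge 45 mm above the bench.
- meter: Black hand-held moisture meter, loose, about 0.17 kg: body 40 (x) x 28 (y) x 120 (z) mm, rubber grip patches on its two wide faces (+y, -y). Origin: centre of the body's lower end; z runs along the body, away from the foot. In the cradle it stands upright, axes as the cradle's, origin 45 mm and top 165 mm above the bench, the top 90 mm clear of the cradle. Grip it across the 28 mm.
- foot (a point): The lowest point of the meter's sprung steel foot (a 14 mm ball on an 8 mm stem): 35 mm below the meter's origin on its axis when the foot is out. It moves into the body when pressed.
- plunger (a joint): How far the sprung foot is pushed into the meter, m: 0 fully out, 0.010 fully in. Light spring: 1 N to start it, 3 N at 0.005 (halfway), 5 N at 0.010, then a hard stop.
- mould: Loose wooden mould half, 170 (x) x 66 (y) x 34 mm high, with cross ridges; lying on the bench. Leave it alone. Origin: centre of its underside.
- jar: Loose lidded glass jar, 64 mm across, 75 mm high. Leave it alone. Origin: centre of its underside.
- weight: Loose turned steel weight, 72 mm across, 50 mm high. Leave it alone. Origin: centre of its underside.
Things that resemble listed ones, but are neither listed nor needed, are in the scene too. There is more than one size of the meter; the job needs the largest.

How it is judged:
By the outcome, as a careful person would: the job done as asked, in the order asked, and still so for the second after the job is handed in, while the arm keeps its last pose, push and grip.
It also fails if it takes over 42 s, if anything falls off the work surface, if the arm or the gripper's body presses on something with over 40 N, if the wrist force passes 120 N, or if a joint passes its speed limit or range.

## Robot

A 6-joint arm with a two-finger parallel gripper is mounted at the origin on the work surface. World frame = base frame: x ahead of the robot, y to its left, z up, the work surface at z = 0. Lengths are in m, angles in degrees, forces in N, time in s.
With the tool pointing down it reaches from about 0.3 to 0.75 m from the base axis. Payload 8.5 kg.
Tool frame: the origin (TCP) lies on the mounting face of the last link; the fingertips stand 173 mm ahead of it and the grasp point (between the pads) lies 155 mm ahead of it (env.tips_ahead is the distance from the TCP to the fingertips, in m); x points along the fingers, z is the direction in which the jaws open and shut, and the axes are right-handed (so a half turn about x gives the same grasp; the last joint's range is limited). The gripper opens to 85 mm and grips with 20 to 120 N. Pads are 22 mm wide; open, the fingers measure 114 mm over their backs; the gripper's body (76 mm by 85 mm) begins 54 mm behind the grasp point. The pads swing forward as they close: fully open they stand 13 mm farther back than shut.
Start: joints at [-85.388, 21.807, 74.336, -0, 83.858, -12.336], TCP at [0.16, -0.526, 0.405] pointing down, gripper open.
Joint ranges: [-178.18, 178.18], [-50.72, 133.34], [12.68, 142.11], [-81.47, 261.47], [9.98, 163.14], [-165.26, 165.26]. Speed limits (degrees/s): [136.94, 136.94, 180, 180, 180, 180].

## Interface

Orientations are given as a 3x3 rotation matrix whose columns are the frame's x, y, z axes.
In Python, from rig import env, optics gives the robot as it stands.
- The arm moves only by the shell command python3 -m inch 'ROWS' [FORCE]. ROWS is JSON, a list of rows, each a list of 3 entries, a list of its own where there are three numbers: the closure, from -1 (fully open) to 1 (shut), then the shift along the tool's x, y, z in units of 30 mm (1.0 is 30 mm), then the turn about the tool's x in units of 5 degrees (1.0 is 5 degrees). In form: [[hand, [x, y, z], yaw], ...]. A call has exactly 8 rows; each row shifts and turns the commanded pose from where the row before left it, along the tool's axes as they then stand; what a row does not reach is not made up. A row lasts 1/12 s, in which the tool goes at most 41.7 mm and 7.16 degrees, less where a joint would pass 70% of its speed; a pose out of reach is approached as far as the arm can. A call is refused whole if a number of a shift passes 1 or a number of a turn 1, either way. A call with a gripper value outside its range is refused whole. The fingers move at their own pace and stop on an object; FORCE is the grip in N (left out, the last holds). Time passes only in rows, so rows that do not move let the fingers close, or fill a call up. It gives the time, the measured TCP pose, the force and the opening at its end, in the units of the state.
- env.observe(): the state, without advancing time (a new reading comes with each control period).
- optics.get_image(name): name is "scene" or "top" or "wrist"; returns the picture (400x640x3 uint8, red, green, blue); there is no depth.
- optics.camera_params(name): a dict with "fx", "fy", "cx", "cy" (pixels), "xyz" and "rotation" of the camera in the world. Camera axes: x right, y down, z forward; pixel columns grow to the right and rows downward; lengths in m; the calibration is good to about 2 mm. The wrist camera is an equidistant fisheye: a pixel r from the principal point sees the ray r / f radians off the axis. A picture is of the moment at which its call begins: read the wrist's pose just before it. camera_params takes no time and is no camera call; for the wrist camera it gives the pose at the moment of the call.
- env.close_job(): hands the job in, once; it reports no verdict.
The state is a dict: "time_s": time; "q": joint angles; "qvel": joint speeds; "joint_efforts": joint torques, N m; "position": TCP position; "tool_rot": TCP orientation; "ft_force": force on the tool from outside, world axes, zero at the start; "wrist_torque": the same for the moment, N m; "grip_width": finger opening in m.
Only numpy, scipy, OpenCV 4.12 (cv2) and the standard library are available. Lean on these libraries where they do the work, as an engineer would, in place of code of your own. Each camera call takes 0.05 s, during which the arm holds its last target.

## Working session

There is one attempt and no reset: what is moved stays moved. The work goes in short steps, Python scripts to look and compute and a shell command to move; the robot and the scene stay as the last step left them, time stands still between calls to the robot, and variables do not carry over. Pictures are saved under pics/ and viewed, and the job is handed in when it is done.

```bash
ls; mkdir -p pics
python3 - <<'E'
from rig import env, optics
import cv2, numpy as np
s=env.observe(); print({k:np.round(v,3).tolist() for k,v in s.items()}); print(env.tips_ahead)
for n in ["scene","top","wrist"]:
    p=optics.camera_params(n); print(n,{k:np.round(v,4).tolist() for k,v in p.items()})
    cv2.imwrite(f"pics/{n}0.png",optics.get_image(n)[:,:,::-1])
E
```

```text
pics
{'time_s': 0.0, 'q': [-85.387, 21.841, 74.385, -0.001, 83.858, -12.336], 'qvel': [-0.01, -0.064, -0.05, 0.032, 0.03, 0.051], 'joint_efforts': [-0.001, -44.847, -23.128, -0.0, 0.005, 0.0], 'position': [0.16, -0.526, 0.404], 'tool_rot': [[-0.0, 0.957, 0.292], [0.001, 0.292, -0.957], [-1.0, 0.0, -0.001]], 'ft_force': [-0.791, 0.433, 0.648], 'wrist_torque': [0.052, 0.015, 0.007], 'grip_width': 0.085}
0.1734
scene {'fx': 394.9525, 'fy': 394.9525, 'cx': 322.5212, 'cy': 200.3192, 'xyz': [1.0288, -0.5489, 0.739], 'rotation': [[0.7961, 0.423, -0.4329], [0.6052, -0.5472, 0.5782], [0.0077, -0.7223, -0.6916]]}
top {'fx': 394.6937, 'fy': 394.6937, 'cx': 318.6958, 'cy': 205.6381, 'xyz': [0.5506, -0.0159, 0.9278], 'rotation': [[0.0096, -0.9947, 0.1021], [-0.9999, -0.0091, 0.0053], [-0.0044, -0.1022, -0.9948]]}
wrist {'fx': 309.7069, 'fy': 309.7069, 'cx': 317.5521, 'cy': 191.7835, 'xyz': [0.2376, -0.5023, 0.373], 'rotation': [[0.2909, -0.9073, -0.3035], [-0.9567, -0.2764, -0.0909], [-0.0014, 0.3169, -0.9485]]}
```

View pics/scene0.png

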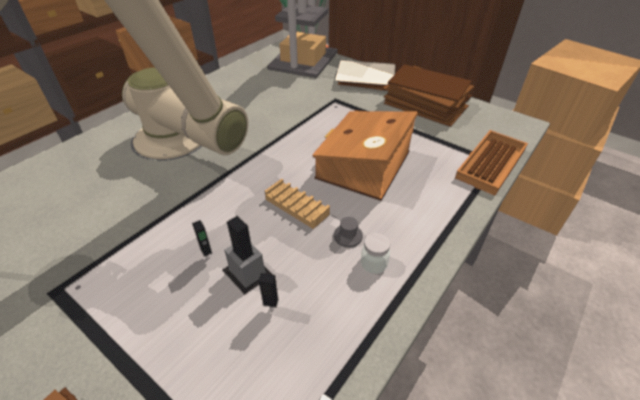

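View pics/top0.png

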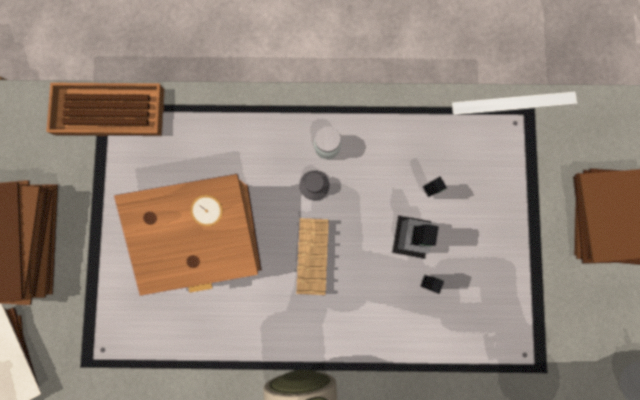

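View pics/wrist0.png

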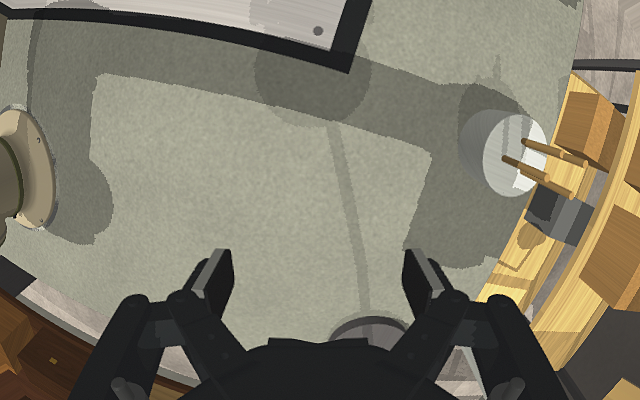

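Run:
```python
import cv2
t=cv2.imread("pics/top0.png"); s=cv2.imread("pics/scene0.png")
cv2.imwrite("pics/c1.png",cv2.resize(t[165:315,360:480],None,fx=5,fy=4,interpolation=cv2.INTER_CUBIC)[:600])
cv2.imwrite("pics/c2.png",cv2.resize(t[165:305,105:270],None,fx=4,fy=4,interpolation=cv2.INTER_CUBIC))
cv2.imwrite("pics/c3.png",cv2.resize(s[200:320,170:310],None,fx=5,fy=5,interpolation=cv2.INTER_CUBIC))
```

```text
(no output)
```

View pics/c1.png

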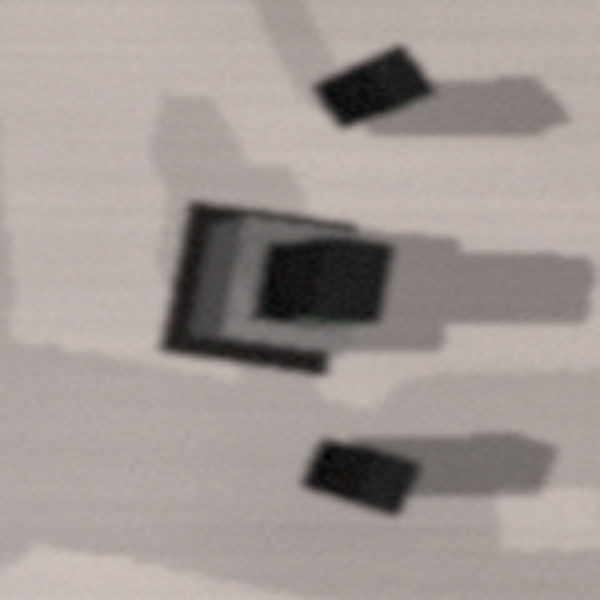

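View pics/c2.png

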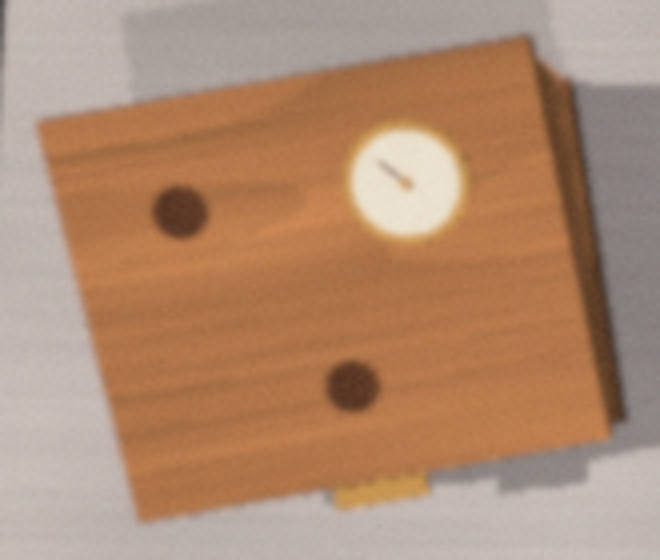

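View pics/c3.png

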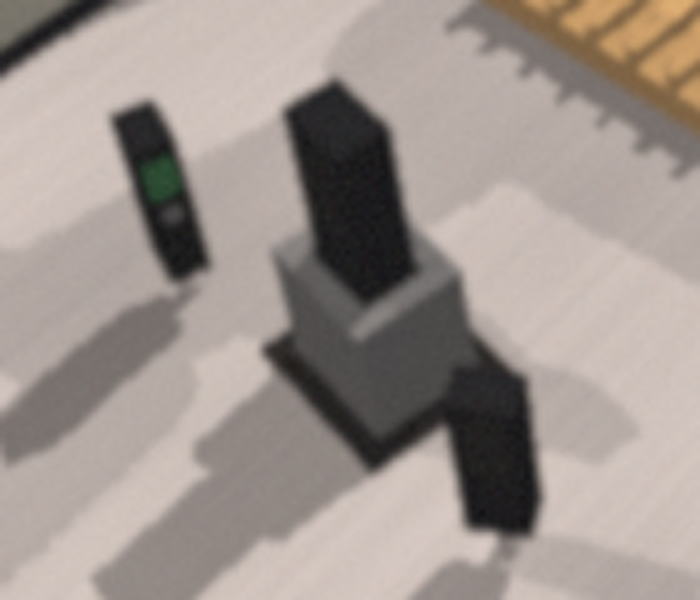

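```bash
cat > h.py <<'E'
import numpy as np, cv2
from scipy.optimize import least_squares
from rig import env, optics
def proj(name,P,p=None):
    p=p or optics.camera_params(name); P=np.atleast_2d(P)
    R=np.array(p["rotation"]); c=(P-np.array(p["xyz"]))@R
    if name=="wrist":
        r=np.hypot(c[:,0],c[:,1]); th=np.arctan2(r,c[:,2]); k=th/np.maximum(r,1e-9)
        return np.c_[p["cx"]+p["fx"]*k*c[:,0],p["cy"]+p["fy"]*k*c[:,1]]
    return np.c_[p["cx"]+p["fx"]*c[:,0]/c[:,2],p["cy"]+p["fy"]*c[:,1]/c[:,2]]
def Rz(a): a=np.radians(a); return np.array([[np.cos(a),-np.sin(a),0],[np.sin(a),np.cos(a),0],[0,0,1]])
def Ry(a): a=np.radians(a); return np.array([[np.cos(a),0,np.sin(a)],[0,1,0],[-np.sin(a),0,np.cos(a)]])
def box(x,y,z0,z1): return np.array([[sx*x/2,sy*y/2,z] for z in (z0,z1) for sx,sy in ((-1,-1),(1,-1),(1,1),(-1,1))])
def drawbox(im,name,P,o,f,col,p=None):
    q=((proj(name,P,p)-o+.5)*f).astype(int)
    for i in range(4):
        for a,b in ((i,(i+1)%4),(4+i,4+(i+1)%4),(i,4+i)): cv2.line(im,tuple(map(int,q[a])),tuple(map(int,q[b])),col,1)
E
cat > fit1.py <<'E'
from h import *
T=optics.camera_params("top");S=optics.camera_params("scene")
# lid
ob=[]
def add(cam,loc,u,v,o,f): ob.append((cam,np.array(loc),np.array([o[0]+(u+.5)/f[0]-.5,o[1]+(v+.5)/f[1]-.5])))
f=(4,4);o=(105,165)
for loc,u,v in (((.108,.126,.012),40,122),((.108,-.126,.012),528,38),((-.108,-.126,.012),608,438),((-.108,.126,.012),140,520),((-.055,0,.012),353,386),((.05,.065,.012),180,212)): add("top",loc,u,v,o,f)
for loc,u,v in (((-.055,0,.012),348,131),((.05,.065,.012),390,122)): pass
def res(x):
    R=Rz(x[3])@Ry(-15)
    return np.concatenate([proj(c,x[:3]+R@l,T if c=="top" else S)[0]-m for c,l,m in ob])
r=least_squares(res,[.55,.2,.11,-8]);print("lid",r.x.round(4),np.abs(r.fun).max(), np.round(r.fun,1))
R=Rz(r.x[3])@Ry(-15);print("spot",r.x[:3]+R@[-.055,0,.012])
E
python3 fit1.py
python3 - <<'E'
import cv2
s=cv2.imread("pics/scene0.png")
cv2.imwrite("pics/c4.png",cv2.resize(s[95:205,305:425],None,fx=5,fy=5,interpolation=cv2.INTER_CUBIC))
E
```

```text
lid [ 0.5729  0.2626  0.0935 10.3722] 0.8697946866664381 [-0.5  0.1 -0.1  0.1  0.1  0.1 -0.2  0.1 -0.1 -0.4  0.9  0.1]
spot [0.51755507 0.2524496  0.09086139]
```

View pics/c4.png

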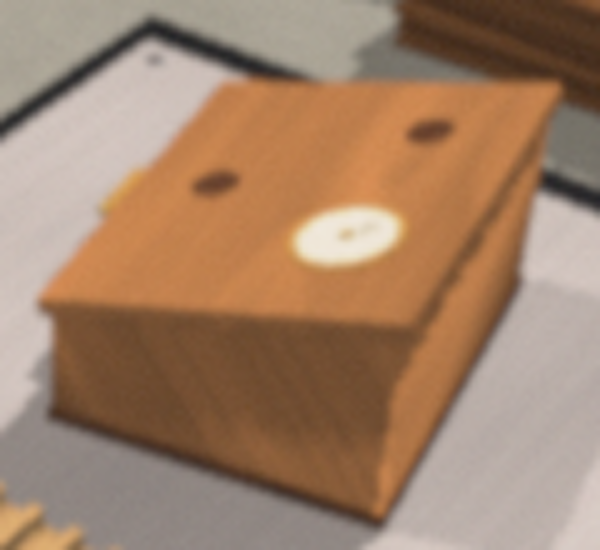

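```bash
cat > fit2.py <<'E'
from h import *
T=optics.camera_params("top");S=optics.camera_params("scene");C={"top":T,"scene":S}
ob=[]
def add(cam,loc,u,v,o,f): ob.append((cam,np.array(loc),np.array([o[0]+(u+.5)/f[0]-.5,o[1]+(v+.5)/f[1]-.5])))
for loc,u,v in (((.108,.126,.012),40,122),((.108,-.126,.012),528,38),((-.108,-.126,.012),608,438),((-.108,.126,.012),140,520),((-.055,0,.012),353,386),((.05,.065,.012),180,212)): add("top",loc,u,v,(105,165),(4,4))
for loc,u,v in (((-.055,0,.012),216,183),((.05,.065,.012),431,131),((-.108,-.126,.012),43,300),((.108,-.126,.012),415,323),((.108,.126,.012),560,84),((-.108,.126,.012),225,84)): add("scene",loc,u,v,(305,95),(5,5))
def mk(tilt):
    def res(x):
        R=Rz(x[3])@Ry(tilt)
        return np.concatenate([proj(c,x[:3]+R@l,C[c])[0]-m for c,l,m in ob])
    return res
r=least_squares(mk(-15),[.55,.2,.11,-8],loss="soft_l1");print("lid",r.x.round(4),"\n",np.round(r.fun.reshape(-1,2),1).tolist())
R=Rz(r.x[3])@Ry(-15);print("spot",(r.x[:3]+R@[-.055,0,.012]).round(4));L=r.x
# spot triangulation
def tri(i,j):
    return least_squares(lambda X:np.concatenate([proj(ob[k][0],X,C[ob[k][0]])[0]-ob[k][2] for k in (i,j)]),[.5,.2,.1])
t=tri(4,6);print("tri spot",t.x.round(4),t.fun.round(2))
ob.clear()
for loc,u,v in (((-.02,-.014,.165),285,110),((-.02,.014,.165),338,80),((.02,.014,.165),390,125),((.033,.027,.075),463,270),((-.033,-.027,.075),275,250),((.033,-.027,.003),378,438)): add("scene",loc,u,v,(170,200),(5,5))
for loc,u,v in (((.02,-.014,.165),390,240),((-.02,-.014,.165),380,320),((.033,.027,.075),241,214),((-.033,.027,.075),220,342)): add("top",loc,u,v,(360,165),(5,4))
def res(x):
    X=np.array([x[0],x[1],0]);return np.concatenate([proj(c,X+Rz(x[2])@l,C[c])[0]-m for c,l,m in ob])
r=least_squares(res,[.55,-.2,-8],loss="soft_l1");print("cradle",r.x.round(4),"\n",np.round(r.fun.reshape(-1,2),1).tolist())
X=np.array([r.x[0],r.x[1],0]);
for n,o,f,sz in (("top",(360,165),4,(120,150)),("scene",(170,200),5,(140,120))):
    im=cv2.imread(f"pics/{n}0.png")[o[1]:o[1]+sz[1],o[0]:o[0]+sz[0]];im=cv2.resize(im,None,fx=f,fy=f,interpolation=cv2.INTER_CUBIC)
    drawbox(im,n,X+box(.066,.054,.003,.075)@Rz(r.x[2]).T,o,f,(0,0,255));drawbox(im,n,X+box(.04,.028,.075,.165)@Rz(r.x[2]).T,o,f,(0,255,0))
    cv2.imwrite(f"pics/ov_{n}.png",im)
E
python3 fit2.py
```

```text
lid [ 0.5731  0.2591  0.1068 10.6212] 
 [[-2.4, -0.6], [-0.1, -1.4], [0.9, 0.1], [-1.2, 1.0], [-0.4, -0.3], [-0.3, -0.4], [-0.2, 0.8], [-0.4, 0.8], [-2.3, 0.2], [-1.0, 1.1], [0.3, 0.1], [-0.8, -0.4]]
spot [0.5179 0.2488 0.1042]
tri spot [0.5179 0.2474 0.1073] [-0.21 -0.26 -0.45  0.07]
cradle [ 0.5756 -0.225  -8.7114] 
 [[-1.5, 0.0], [-0.4, -0.9], [1.1, 0.6], [0.3, 0.5], [-1.2, 0.7], [0.8, 1.1], [0.1, 0.5], [-0.6, 1.1], [-0.5, 0.2], [-0.5, -1.5]]
```

View overlays.

View pics/ov_top.png

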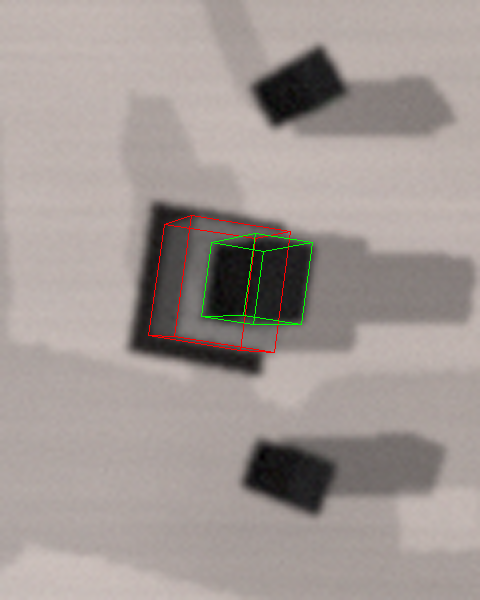

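View pics/ov_scene.png

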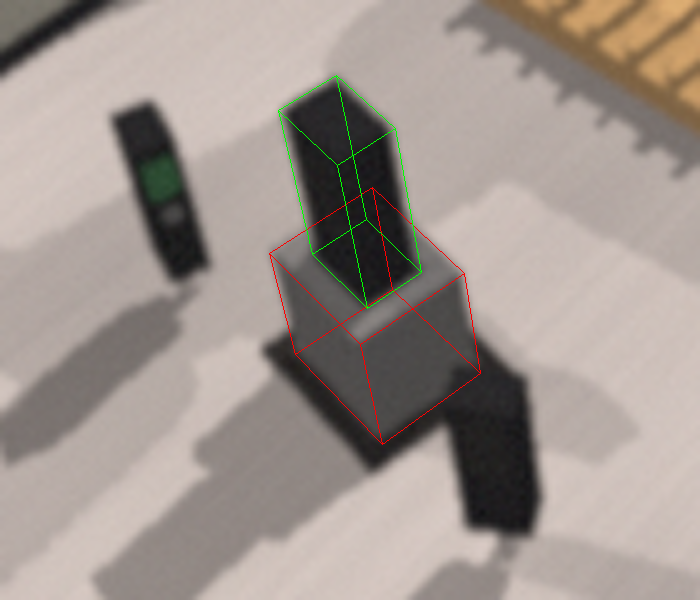

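Candidates for the meter are three black bodies: one in the cradle (top 425,236 / scene 240,238), and two smaller ones standing free (top 434,187 / scene 268,290, and top 432,284 / scene 202,238). The cradled one is the largest and matches the description; the crop confirms it.

```bash
python3 -m inch '[[-1,[0,1,-0.34],0],[-1,[0,1,-0.34],0],[-1,[0,1,-0.34],0],[-1,[0,1,-0.34],0],[-1,[0,1,-0.34],0],[-1,[0,1,-0.34],0],[-1,[0,1,-0.34],0],[-1,[0,1,-0.34],0]]' 20
python3 -m inch '[[-1,[0,1,-0.34],0],[-1,[0,1,-0.34],0],[-1,[0,1,-0.34],0],[-1,[0,1,-0.34],0],[-1,[0,1,-0.34],0],[-1,[0,1,-0.34],1],[-1,[0,0,0],1],[-1,[0,0,0],1]]'
```

```text
time_s: 0.82
position: [0.3672, -0.3769, 0.4046]
tool_rot: [[-0.0, 0.957, 0.291], [0.0, 0.291, -0.957], [-1.0, -0.0, -0.0]]
ft_force: [0.1, -0.4, -0.1]
grip_width: 0.0855
time_s: 1.48
position: [0.5217, -0.2657, 0.4041]
tool_rot: [[-0.001, 0.999, 0.033], [0.001, 0.033, -0.999], [-1.0, -0.001, -0.001]]
ft_force: [0.6, -0.0, -0.2]
grip_width: 0.0856
```

```bash
python3 -m inch '[[-1,[0,0,0],1],[-1,[0,0,0],1],[-1,[0,0,0],0.12],[-1,[0,0.8,-0.8],0],[-1,[0,0.77,-0.81],0],[-1,[0,0,0],0],[-1,[0,0,0],0],[-1,[0,0,0],0]]'
cat > wv.py <<'E'
from h import *
import sys
p=optics.camera_params("wrist");s=env.observe();im=optics.get_image("wrist")[:,:,::-1].copy()
cv2.imwrite(f"pics/{sys.argv[1]}_raw.png",im)
x,y,a=.5756,-.225,-8.71
X=np.array([x,y,0]);im=cv2.resize(im,None,fx=1.25,fy=1.25)
drawbox(im,"wrist",X+box(.066,.054,.003,.075)@Rz(a).T,(0,0),1.25,(0,0,255),p);drawbox(im,"wrist",X+box(.04,.028,.075,.165)@Rz(a).T,(0,0),1.25,(0,255,0),p)
cv2.imwrite(f"pics/{sys.argv[1]}.png",im)
print(s["position"],s["time_s"])
E
python3 wv.py w1
```

```text
time_s: 2.15
position: [0.5741, -0.2265, 0.4044]
tool_rot: [[-0.001, 0.989, -0.149], [0.0, -0.149, -0.989], [-1.0, -0.001, 0.0]]
ft_force: [-0.4, 0.2, 0.2]
grip_width: 0.0853
[ 0.57412995 -0.22652559  0.40443588] 2.15
```

View pics/w1.png

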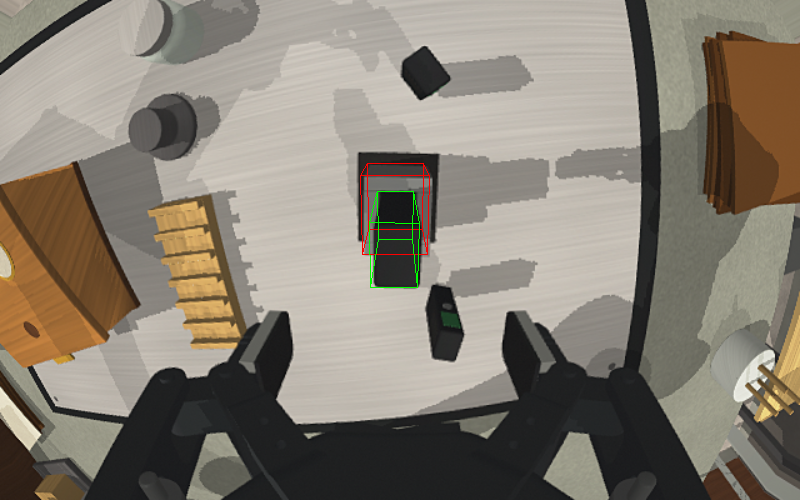

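Run:
```python
import cv2
s=cv2.imread("pics/w1_raw.png")
c=cv2.resize(s[110:250,270:370],None,fx=4,fy=4,interpolation=cv2.INTER_CUBIC)
cv2.imwrite("pics/w1c.png",cv2.convertScaleAbs(c,alpha=1.8,beta=10))
```

```text
(no output)
```

View pics/w1c.png

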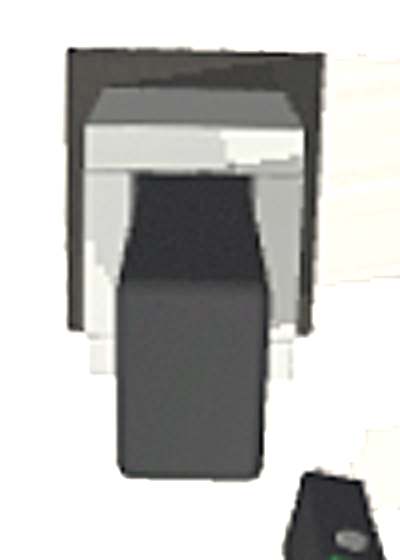

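Run:
```python
from h import *
p=optics.camera_params("wrist")
ob=[((.02,.014,.165),118,280),((.02,-.014,.165),268,280),((-.02,-.014,.165),263,478),((-.02,.014,.165),119,478),((.033,.027,.075),84,127),((.033,-.027,.075),303,127)]
m=np.array([[270+(u+.5)/4-.5,110+(v+.5)/4-.5] for _,u,v in ob]);l=np.array([o[0] for o in ob])
for sl in (slice(0,4),slice(4,6),slice(0,6)):
    r=least_squares(lambda x:(proj("wrist",np.array([x[0],x[1],0])+l[sl]@Rz(x[2]).T,p)-m[sl]).ravel(),[.5756,-.225,-8.7]);print(r.x.round(4),r.fun.round(1))
```

```text
[ 0.5745 -0.2271 -9.0348] [-1.3 -1.1  1.2 -0.9  0.8  1.3 -0.7  1.1]
[ 0.5734 -0.2274 -8.6513] [-0.3  0.   0.3  0. ]
[ 0.5743 -0.2271 -9.04  ] [-1.2 -0.8  1.2 -0.5  0.9  1.6 -0.7  1.4 -0.5 -1.   0.2 -0.6]
```

```bash
python3 -m inch '[[-1,[0.8,0,0],0],[-1,[0.8,0,0],0],[-1,[0.8,0,0.02],0],[-1,[0.8,0,0],0],[-1,[0.6,0,0],0],[-1,[0.17,0,0],0],[-1,[0,0,0],0],[-1,[0,0,0],0]]'
python3 -m inch '[[1,[0,0,0],0],[1,[0,0,0],0],[1,[0,0,0],0],[1,[0,0,0],0],[1,[0,0,0],0],[1,[0,0,0],0],[1,[0,0,0],0],[1,[0,0,0],0]]' 40
python3 wv.py w2
```

```text
time_s: 2.87
position: [0.5741, -0.2275, 0.2867]
tool_rot: [[0.001, 0.989, -0.151], [-0.001, -0.151, -0.989], [-1.0, 0.001, 0.001]]
ft_force: [0.7, 0.5, -0.4]
grip_width: 0.0849
time_s: 3.53
position: [0.5743, -0.2269, 0.2861]
tool_rot: [[0.001, 0.989, -0.15], [-0.0, -0.15, -0.989], [-1.0, 0.001, 0.0]]
ft_force: [-0.6, 1.5, 5.7]
grip_width: 0.0275
[ 0.5742515  -0.22689076  0.28613101] 3.5333
```

View pics/w2.png

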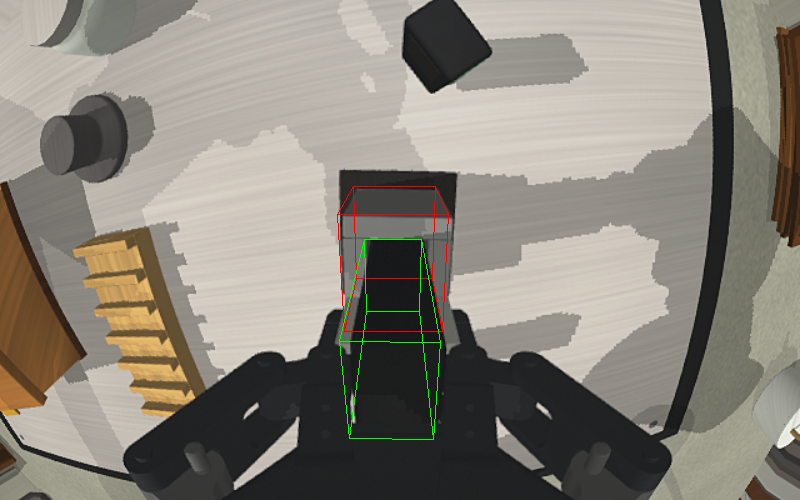

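```bash
python3 -m inch '[[1,[-0.4,0,0],0],[1,[-0.8,0,0],0],[1,[-0.8,0,0],0],[1,[-0.8,0,0],0],[1,[-0.4,0,0],0],[1,[0,0,-0.8],0],[1,[0,0,-0.8],0],[1,[0,0,-0.8],0]]'
python3 -m inch '[[1,[0,0,-0.1],-1],[1,[0,0,0],-1],[1,[0,0,0],-1],[1,[0,0,0],-1],[1,[0,0,0],-1],[1,[0,0,0],-1],[1,[0,0,0],-1],[1,[0,0,0],-1]]'
python3 -m inch '[[1,[0,0,0],-1],[1,[0,0,0],-1],[1,[0,0,0],-1],[1,[0,0,0],-1],[1,[0,0,0],-1],[1,[0,0,0],-1],[1,[0,0,0],-1],[1,[0,0,0],-1]]'
python3 -m inch '[[1,[0,0,0],-1],[1,[0,0,0],-1],[1,[0,0,0],0],[1,[0,0,0],0],[1,[0,0,0],0],[1,[0,0,0],0],[1,[0,0,0],0],[1,[0,0,0],0]]'
```

```text
time_s: 4.25
position: [0.585, -0.1553, 0.3811]
tool_rot: [[-0.001, 0.988, -0.151], [0.0, -0.151, -0.988], [-1.0, -0.001, -0.0]]
ft_force: [0.7, -0.6, -2.0]
grip_width: 0.0277
time_s: 4.92
position: [0.5855, -0.1529, 0.3808]
tool_rot: [[-0.001, 0.852, 0.524], [0.0, 0.524, -0.852], [-1.0, -0.001, -0.001]]
ft_force: [-0.4, 0.6, -2.6]
grip_width: 0.0275
time_s: 5.58
position: [0.5855, -0.1529, 0.3808]
tool_rot: [[-0.001, 0.316, 0.949], [0.0, 0.949, -0.316], [-1.0, -0.0, -0.002]]
ft_force: [-0.9, -0.1, -2.4]
grip_width: 0.0278
time_s: 6.25
position: [0.5855, -0.1529, 0.3816]
tool_rot: [[-0.0, 0.151, 0.989], [-0.0, 0.989, -0.151], [-1.0, -0.0, -0.0]]
ft_force: [-0.4, -1.2, -1.0]
grip_width: 0.0275
```

```bash
python3 -m inch '[[1,[0.6,0,0],0],[1,[0.8,0,0],0],[1,[0.8,0,0],0],[1,[0.6,0,0],0],[1,[0.2,0,0],0],[1,[0,-0.3,0],0],[1,[0,-0.3,0],0],[1,[0,0,0],0]]' 20
python3 -m inch '[[1,[0,-0.15,0],0],[1,[0,-0.1,0],0],[1,[0,-0.1,0],0],[1,[0,-0.1,0],0],[1,[0,-0.1,0],0],[1,[0,-0.1,0],0],[1,[0,0,0],0],[1,[0,0,0],0]]'
cat > look.py <<'E'
from h import *
import sys
t=sys.argv[1]
for n in sys.argv[2:]:
    cv2.imwrite(f"pics/{t}_{n}.png",optics.get_image(n)[:,:,::-1])
s=env.observe();print(s["time_s"],s["position"].round(4) if hasattr(s["position"],"round") else s["position"],np.round(s["ft_force"],1),np.round(s["wrist_torque"],2))
E
python3 look.py a scene wrist
```

```text
time_s: 6.92
position: [0.5828, -0.1727, 0.2931]
tool_rot: [[0.003, 0.152, 0.988], [-0.002, 0.988, -0.152], [-1.0, -0.002, 0.003]]
ft_force: [0.5, 0.2, -2.1]
grip_width: 0.0278
time_s: 7.58
position: [0.5799, -0.1893, 0.2925]
tool_rot: [[0.001, 0.15, 0.989], [0.002, 0.989, -0.15], [-1.0, 0.002, 0.001]]
ft_force: [-0.1, 5.4, 2.9]
grip_width: 0.0281
7.6833 [ 0.5799 -0.1892  0.2924] [0.8 4.7 3.3] [ 1.09 -0.04 -0.06]
```

View pics/a_scene.png

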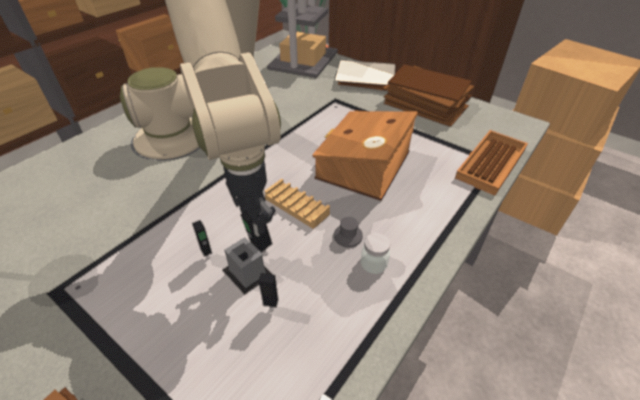

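View pics/a_wrist.png

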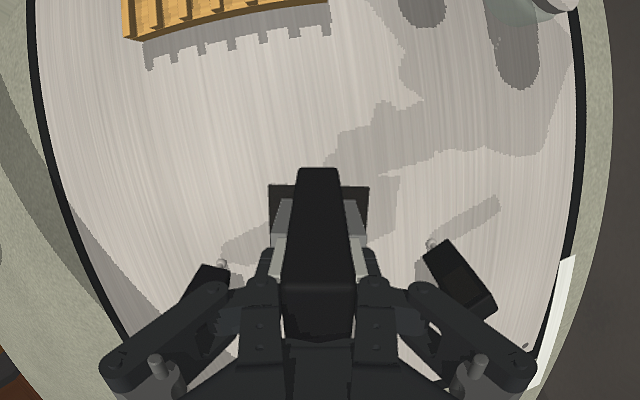

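```bash
python3 -m inch '[[1,[0,-0.06,0],0],[1,[0,-0.06,0],0],[1,[0,-0.06,0],0],[1,[0,-0.07,0],0],[1,[0,0,0],0],[1,[0,0,0],0],[1,[0,0,0],0],[1,[0,0,0],0]]'
python3 look.py b scene wrist top
python3 - <<'E'
import cv2
s=cv2.imread("pics/b_wrist.png")
c=cv2.resize(s[130:320,240:400],None,fx=3.1,fy=3.1,interpolation=cv2.INTER_CUBIC)
cv2.imwrite("pics/b_wc.png",cv2.convertScaleAbs(c,alpha=2,beta=10))
s=cv2.imread("pics/b_scene.png")
c=cv2.resize(s[150:310,170:310],None,fx=3.7,fy=3.7,interpolation=cv2.INTER_CUBIC)
cv2.imwrite("pics/b_sc.png",cv2.convertScaleAbs(c,alpha=1.8,beta=10))
E
```

```text
time_s: 8.35
position: [0.5788, -0.1965, 0.2927]
tool_rot: [[0.002, 0.15, 0.989], [0.002, 0.989, -0.15], [-1.0, 0.002, 0.001]]
ft_force: [-0.0, 5.9, 4.7]
grip_width: 0.0276
8.5 [ 0.5788 -0.1965  0.2926] [1.2 5.6 4.6] [ 1.29 -0.02  0.  ]
```

View pics/b_wc.png

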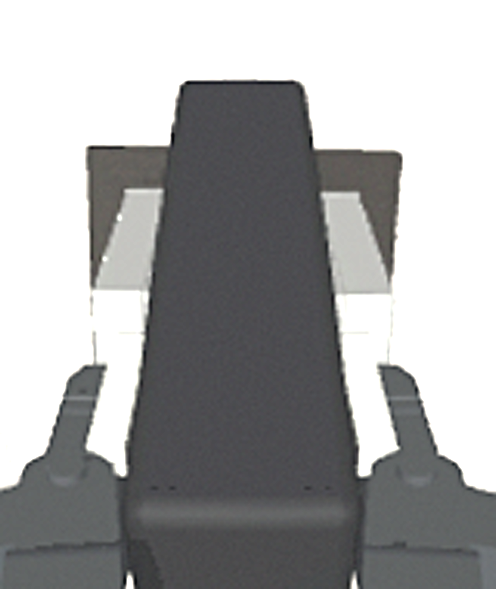

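View pics/b_sc.png

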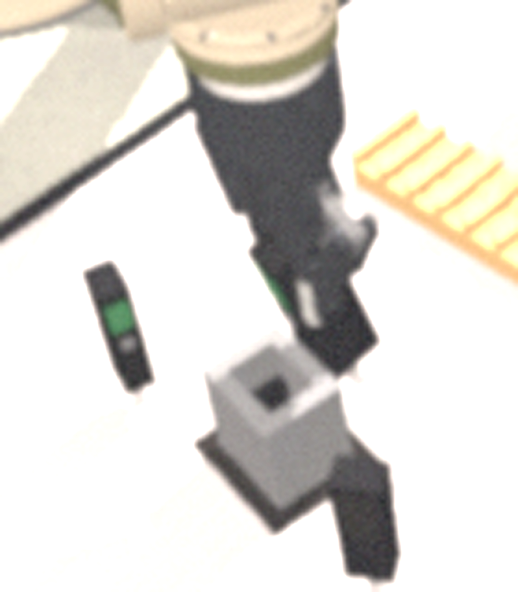

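```bash
cat > tilt.py <<'E'
from h import *
def tiltfit(pts,f,o,g0=.086,prior=True):
    """pts: bottom-left,bottom-right,top-left,top-right of the +tool-y face, crop px"""
    s=env.observe();p=optics.camera_params("wrist");R=np.array(s["tool_rot"]);t=np.array(s["position"])
    m=np.array([[o[0]+(u+.5)/f-.5,o[1]+(v+.5)/f-.5] for u,v in pts])
    def mod(x):
        th=np.radians(x[2]);u=np.array([-np.cos(th),-np.sin(th),0]);e=np.array([-np.sin(th),np.cos(th),0]);O=np.array([x[0],x[1],x[3]]);z=np.array([0,0,.014])
        F=[O+.02*e+z*k+h*u for h in (0,.12) for k in (1,-1)]
        return F,u,e,O
    def res(x):
        F,u,e,O=mod(x);q=proj("wrist",t+np.array(F)@R.T,p)
        # match left/right by column order
        q=np.vstack([q[:2][np.argsort(q[:2,0])],q[2:][np.argsort(q[2:,0])]])
        r=(q-m).ravel()
        if prior:
            d=np.array([.155,0,0])-O; r=np.r_[r,(d@e)/.0015,(d@u-g0)/.004]
        return r
    r=least_squares(res,[.24,.02,10,0]);F,u,e,O=mod(r.x)
    d=np.array([.155,0,0])-O
    print("tilt",r.x[2].round(2),"O tool",O.round(4),"perp",(d@e).round(4),"g",(d@u).round(4),"res",r.fun.round(1))
    fo=O-.035*u;print("foot tool",fo.round(4),"world",(t+R@fo).round(4),"O world",(t+R@O).round(4))
    return r.x
E
python3 - <<'E'
from tilt import *
P=[(182,82),(302,84),(130,505),(355,505)]
tiltfit(P,3.1,(240,130));tiltfit(P,3.1,(240,130),prior=False)
P=[(182,82),(302,84),(130,515),(355,515)]
tiltfit(P,3.1,(240,130))
E
```

```text
tilt 12.58 O tool [ 0.2454  0.0175 -0.0005] perp 0.0026 g 0.0921 res [-0.8  0.3  1.  -0.4 -1.5 -0.1  1.4 -0.1  1.8  1.5]
foot tool [ 0.2796  0.0251 -0.0005] world [ 0.5825 -0.1711  0.0131] O world [ 0.5813 -0.1787  0.0472]
tilt 13.69 O tool [ 0.2493  0.0168 -0.0005] perp 0.006 g 0.0956 res [-0.5  0.3  0.6 -0.3  0.1 -0.  -0.2 -0. ]
foot tool [ 0.2833  0.0251 -0.0005] world [ 0.5825 -0.1712  0.0094] O world [ 0.5812 -0.1794  0.0434]
tilt 13.13 O tool [ 0.2445  0.0178 -0.0005] perp 0.003 g 0.0912 res [-0.9  0.3  1.1 -0.4 -1.6 -0.1  1.5 -0.1  2.   1.3]
foot tool [ 0.2786  0.0257 -0.0005] world [ 0.5826 -0.1705  0.0141] O world [ 0.5814 -0.1784  0.0482]
```

```bash
python3 -m inch '[[1,[0,-0.03,0],0],[1,[0,-0.02,0],0],[1,[0,0,0],0],[1,[0,0.15,0],0],[1,[0,0.3,0],0],[1,[-0.4,0.3,0],0],[1,[-0.8,0,0],0],[1,[-0.8,0,0],0]]' 20
python3 -m inch '[[1,[-0.8,0,0],1],[1,[-0.8,0,0],1],[1,[-0.2,0,0],1],[1,[0,0,0],1],[1,[0,0,0],1],[1,[0,0,0],1],[1,[0,0,0],1],[1,[0,0,0],1]]' 60
python3 -m inch '[[1,[0,0,0],0.8],[1,[0,0,0],0],[1,[0,0,0],0],[1,[0,0,0],0],[1,[0,0,0],0],[1,[0,0,0],0],[1,[0,0,0],0],[1,[0,0,0],0]]'
python3 look.py c scene wrist top
python3 - <<'E'
import cv2
s=cv2.imread("pics/c_wrist.png")
c=cv2.resize(s[130:320,240:400],None,fx=3.1,fy=3.1,interpolation=cv2.INTER_CUBIC)
cv2.imwrite("pics/c_wc.png",cv2.convertScaleAbs(c,alpha=2,beta=10))
s=cv2.imread("pics/c_scene.png")
c=cv2.resize(s[130:270,190:310],None,fx=4,fy=4,interpolation=cv2.INTER_CUBIC)
cv2.imwrite("pics/c_sc.png",cv2.convertScaleAbs(c,alpha=1.8,beta=10))
E
```

```text
time_s: 9.17
position: [0.5819, -0.1756, 0.3517]
tool_rot: [[-0.002, 0.15, 0.989], [0.001, 0.989, -0.15], [-1.0, 0.0, -0.002]]
ft_force: [0.3, 0.0, -1.9]
grip_width: 0.0273
time_s: 9.83
position: [0.5819, -0.1761, 0.4055]
tool_rot: [[-0.0, 0.753, 0.658], [-0.0, 0.658, -0.753], [-1.0, -0.0, -0.0]]
ft_force: [0.9, 0.9, -1.3]
grip_width: 0.0274
time_s: 10.5
position: [0.5819, -0.1766, 0.4056]
tool_rot: [[0.0, 0.795, 0.607], [-0.0, 0.607, -0.795], [-1.0, -0.0, 0.0]]
ft_force: [0.2, -0.1, -1.9]
grip_width: 0.0274
10.65 [ 0.5819 -0.1766  0.4056] [ 0.5 -0.3 -1.6] [ 0.03  0.04 -0.02]
```

View pics/c_wc.png

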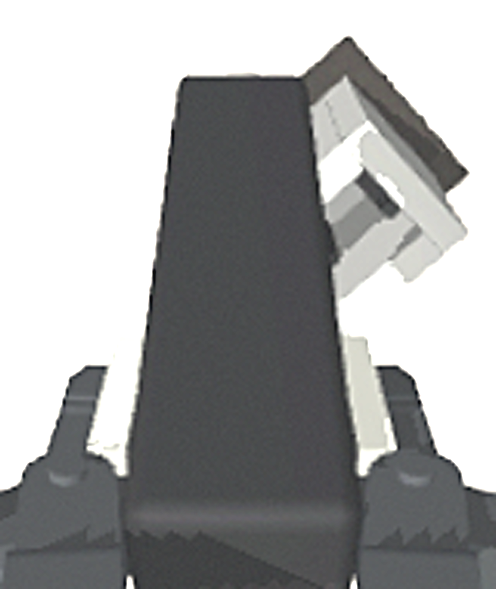

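View pics/c_sc.png

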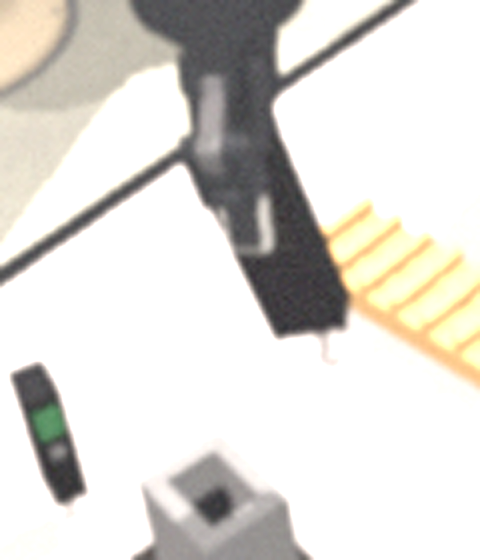

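Run:
```python
from tilt import *
for r in (505,515): tiltfit([(182,77),(300,77),(130,r),(355,r)],3.1,(240,130))
s=env.observe();R=np.array(s["tool_rot"]);t=np.array(s["position"])
def lines(th):
    th=np.radians(th);u=np.array([-np.cos(th),-np.sin(th),0]);e=np.array([-np.sin(th),np.cos(th),0]);O=np.array([.155,0,0])-.088*u
    out=[]
    for sy,sz in ((-1,1),(1,1),(1,-1)):
        F=[O+.02*sy*e+np.array([0,0,.014*sz])+h*u for h in (0,.12)]
        q=proj("scene",t+np.array(F)@R.T);d=q[1]-q[0];out.append((((q[0]-[190,130])*4+1.5).round(0).tolist(),np.degrees(np.arctan2(-d[0],-d[1])).round(2)))
    return out
for th in (11,13,15,17): print(th,lines(th))
im=cv2.imread("pics/c_scene.png")
# edge fit: dark boundary
g=cv2.cvtColor(im,cv2.COLOR_BGR2GRAY)[130:270,190:310].astype(float)
G=cv2.resize(g,None,fx=4,fy=4,interpolation=cv2.INTER_CUBIC)
for name,rows,c0,c1,sg in (("L",range(255,325,6),180,290,-1),("R",range(150,290,8),250,380,1)):
    pts=[]
    for r in rows:
        d=sg*np.gradient(cv2.GaussianBlur(G,(0,0),3)[r,c0:c1]);pts.append((c0+int(np.argmax(d)),r))
    pts=np.array(pts);k=np.polyfit(pts[:,1],pts[:,0],1);print(name,np.degrees(np.arctan(k[0])).round(2),pts[:,0].tolist())
```

```text
tilt 13.27 O tool [ 0.2453  0.0185 -0.0003] perp 0.0027 g 0.0922 res [-1.  -0.   1.5 -0.1 -1.6 -0.1  1.3 -0.1  1.8  1.5]
foot tool [ 0.2794  0.0266 -0.0003] world [ 0.6028 -0.1602  0.1262] O world [ 0.5964 -0.1651  0.1602]
tilt 13.82 O tool [ 0.2444  0.0188 -0.0003] perp 0.0031 g 0.0913 res [-1.1 -0.1  1.6 -0.1 -1.7 -0.1  1.3 -0.1  2.1  1.3]
foot tool [ 0.2784  0.0272 -0.0003] world [ 0.6033 -0.1598  0.1272] O world [ 0.5966 -0.1649  0.1612]
11 [([259.0, 352.0], np.float64(23.84)), ([336.0, 341.0], np.float64(21.35)), ([340.0, 302.0], np.float64(20.74))]
13 [([265.0, 352.0], np.float64(26.13)), ([341.0, 340.0], np.float64(23.71)), ([346.0, 301.0], np.float64(23.07))]
15 [([272.0, 352.0], np.float64(28.37)), ([347.0, 338.0], np.float64(26.03)), ([351.0, 299.0], np.float64(25.35))]
17 [([278.0, 351.0], np.float64(30.56)), ([352.0, 336.0], np.float64(28.29)), ([356.0, 297.0], np.float64(27.59))]
L 26.57 [233, 236, 239, 242, 245, 248, 251, 254, 257, 260, 263, 266]
R 23.24 [288, 291, 294, 298, 301, 304, 308, 311, 315, 318, 321, 326, 330, 332, 334, 340, 342, 346]
```

```bash
python3 -m inch '[[1,[0,0,0],-1],[1,[0,0,0],-1],[1,[0,0,0],-1],[1,[0,0,0],-1],[1,[0,0,0],-1],[1,[0,0,0],-1],[1,[0,0,0],-1],[1,[0.5,0,0],-1]]' 60
python3 -m inch '[[1,[0.8,0,0],-0.8],[1,[0.8,0,0],0],[1,[0.8,0,0],0],[1,[0.6,0,0],0],[1,[0.3,0,0],0],[1,[0,-0.2,0],0],[1,[0,-0.3,0],0],[1,[0,-0.1,0],0]]' 20
python3 -m inch '[[1,[0,-0.1,0],0],[1,[0,-0.06,0],0],[1,[0,-0.06,0],0],[1,[0,0,0],0],[1,[0,0,0],0],[1,[0,0.2,0],0],[1,[0,0.3,0],0],[1,[-0.4,0.32,0],0]]' 20
python3 -m inch '[[1,[-0.8,0,0],0],[1,[-0.8,0,0],0],[1,[-0.8,0,0],1],[1,[-0.8,0,0],1],[1,[-0.2,0,0],1],[1,[0,0,0],1],[1,[0,0,0],1],[1,[0,0,0],1]]' 60
python3 -m inch '[[1,[0,0,0],1],[1,[0,0,0],1],[1,[0,0,0],0.8],[1,[0,0,0],0],[1,[0,0,0],0],[1,[0,0,0],0],[1,[0,0,0],0],[1,[0,0,0],0]]'
python3 look.py d scene wrist
python3 - <<'E'
import cv2
s=cv2.imread("pics/d_wrist.png")
c=cv2.resize(s[130:320,240:400],None,fx=3.1,fy=3.1,interpolation=cv2.INTER_CUBIC)
cv2.imwrite("pics/d_wc.png",cv2.convertScaleAbs(c,alpha=2,beta=10))
s=cv2.imread("pics/d_scene.png")
c=cv2.resize(s[130:270,190:310],None,fx=4,fy=4,interpolation=cv2.INTER_CUBIC)
cv2.imwrite("pics/d_sc.png",cv2.convertScaleAbs(c,alpha=1.8,beta=10))
E
```

```text
time_s: 11.32
position: [0.582, -0.1766, 0.3931]
tool_rot: [[0.005, 0.215, 0.977], [-0.003, 0.977, -0.215], [-1.0, -0.001, 0.005]]
ft_force: [0.8, -0.7, -1.9]
grip_width: 0.0271
time_s: 11.98
position: [0.5793, -0.1959, 0.2931]
tool_rot: [[0.002, 0.151, 0.989], [-0.002, 0.989, -0.151], [-1.0, -0.001, 0.003]]
ft_force: [-0.0, -0.5, -2.1]
grip_width: 0.0271
time_s: 12.65
position: [0.5816, -0.1762, 0.3022]
tool_rot: [[-0.003, 0.151, 0.989], [0.001, 0.989, -0.151], [-1.0, 0.001, -0.003]]
ft_force: [0.1, 0.6, -1.7]
grip_width: 0.0275
time_s: 13.32
position: [0.5817, -0.1762, 0.4062]
tool_rot: [[0.001, 0.628, 0.778], [-0.001, 0.778, -0.628], [-1.0, -0.0, 0.001]]
ft_force: [-0.4, 0.3, -2.0]
grip_width: 0.0272
time_s: 13.98
position: [0.5819, -0.1765, 0.4056]
tool_rot: [[0.0, 0.794, 0.607], [-0.0, 0.607, -0.794], [-1.0, -0.0, 0.0]]
ft_force: [-0.5, -0.1, -1.8]
grip_width: 0.0274
14.0833 [ 0.5819 -0.1766  0.4056] [ 0.3  0.3 -2.2] [-0.02  0.03  0.02]
```

View pics/d_wc.png

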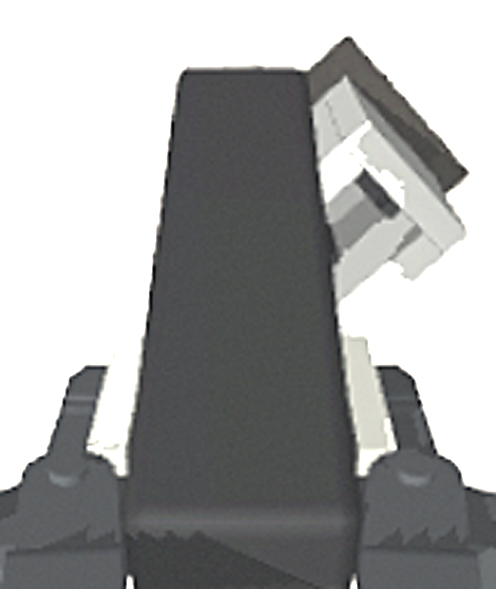

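View pics/d_sc.png

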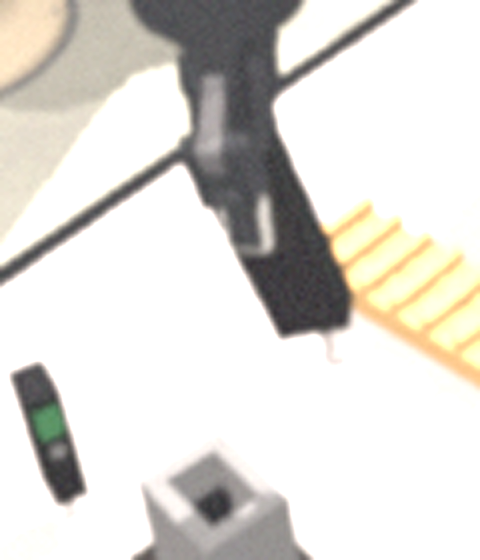

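```bash
cat > prof.py <<'E'
from tilt import *
import sys
s=env.observe();R=np.array(s["tool_rot"]);t=np.array(s["position"])
def lines(th,o,g=.088):
    th=np.radians(th);u=np.array([-np.cos(th),-np.sin(th),0]);e=np.array([-np.sin(th),np.cos(th),0]);O=np.array([.155,0,0])-g*u
    out=[]
    for sy,sz in ((-1,1),(1,1),(1,-1)):
        F=[O+.02*sy*e+np.array([0,0,.014*sz])+h*u for h in (0,.12)]
        q=proj("scene",t+np.array(F)@R.T);d=q[1]-q[0];out.append((((q[0]-o)*4+1.5).round(0).tolist(),float(np.degrees(np.arctan2(-d[0],-d[1])).round(2))))
    return out
def edges(img,o,sz,spec):
    g=cv2.cvtColor(cv2.imread(img),cv2.COLOR_BGR2GRAY)[o[1]:o[1]+sz[1],o[0]:o[0]+sz[0]].astype(float)
    G=cv2.GaussianBlur(cv2.resize(g,None,fx=4,fy=4,interpolation=cv2.INTER_CUBIC),(0,0),3)
    for name,rows,c0,c1,sg in spec:
        pts=np.array([(c0+int(np.argmax(sg*np.gradient(G[r,c0:c1]))),r) for r in rows])
        k=np.polyfit(pts[:,1],pts[:,0],1);print(name,np.degrees(np.arctan(k[0])).round(2),pts[:,0].tolist())
E
python3 - <<'E'
from prof import *
for th in (13,15,17): print(th,lines(th,[190,130]))
edges("pics/d_scene.png",(190,130),(120,140),(("L",range(255,325,6),180,290,-1),("R",range(150,290,8),250,380,1)))
E
```

```text
13 [([265.0, 352.0], 26.13), ([341.0, 340.0], 23.71), ([346.0, 301.0], 23.07)]
15 [([272.0, 352.0], 28.37), ([347.0, 338.0], 26.02), ([351.0, 299.0], 25.35)]
17 [([278.0, 351.0], 30.56), ([352.0, 335.0], 28.29), ([356.0, 296.0], 27.59)]
L 28.27 [235, 238, 241, 244, 248, 250, 254, 257, 261, 264, 267, 270]
R 24.4 [288, 291, 294, 298, 302, 306, 310, 313, 316, 320, 323, 330, 332, 334, 336, 344, 346, 348]
```

```bash
python3 - <<'E'
from prof import *
P=[(183,71),(306,71),(130,520),(352,520)]
tiltfit(P,3.1,(240,130));x=tiltfit(P,3.1,(240,130),prior=False)
for g in (.080,.086,.092):
    th=np.radians(14.7);u=np.array([-np.cos(th),-np.sin(th),0]);f=np.array([.155,0,0])-(g+.035)*u;b=np.array([.155,0,0])-g*u
    print(g,f.round(4),(t+R@f).round(4),"foot px crop",((proj("scene",t+R@f)-[190,130])*4+1.5).round(0),"stem root",((proj("scene",t+R@b)-[190,130])*4+1.5).round(0))
E
python3 - <<'E'
import cv2
s=cv2.imread("pics/d_scene.png")
cv2.imwrite("pics/d_f.png",cv2.resize(s[200:230,250:290],None,fx=15,fy=15,interpolation=cv2.INTER_CUBIC))
E
```

```text
tilt 14.96 O tool [ 0.2443  0.0204 -0.0003] perp 0.0034 g 0.0915 res [-1.4 -0.1 -0.1 -0.1 -1.4 -0.1  2.2 -0.1  2.2  1.4]
foot tool [ 0.2781  0.0294 -0.0003] world [ 0.6051 -0.1585  0.1275] O world [ 0.5979 -0.164   0.1613]
tilt 16.43 O tool [ 0.2488  0.0197 -0.0003] perp 0.0077 g 0.0956 res [-1.   0.  -0.5  0.   0.5  0.   0.4 -0. ]
foot tool [ 0.2824  0.0296 -0.0003] world [ 0.6052 -0.1584  0.1232] O world [ 0.5973 -0.1644  0.1568]
0.08 [0.2662 0.0292 0.    ] [ 0.6051 -0.1589  0.1394] foot px crop [[328. 360.]] stem root [[305. 314.]]
0.086 [0.272  0.0307 0.    ] [ 0.6063 -0.1579  0.1336] foot px crop [[332. 368.]] stem root [[309. 322.]]
0.092 [0.2778 0.0322 0.    ] [ 0.6075 -0.157   0.1278] foot px crop [[336. 376.]] stem root [[313. 330.]]
```

View pics/d_f.png

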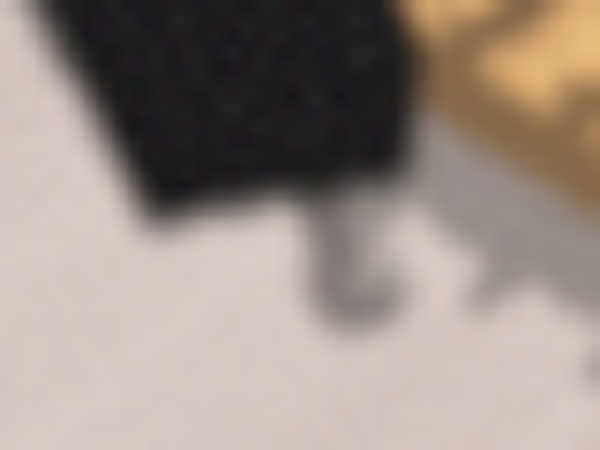

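```bash
python3 -m inch '[[1,[-0.7,0,0],1],[1,[-0.7,0,0],1],[1,[0,0,0],1],[1,[0,0,0],1],[1,[0,0,0],1],[1,[0,0,-0.4],0.38],[1,[0,0,-0.8],0],[1,[0,0,-1],0]]' 60
python3 -m inch '[[1,[0,0,-1],0],[1,[0,0,-1],0],[1,[0,0,-1],0],[1,[0,0,-1],0],[1,[0,0,-1],0],[1,[0,0,-1],0],[1,[0,0,-1],0],[1,[0,0,-1],0]]'
python3 -m inch '[[1,[0,-0.25,-1],0],[1,[0,-0.25,-0.5],0],[1,[0,0,0],0],[1,[0,0,0],0],[1,[0,0,0],0],[1,[0,0,0],0],[1,[0,0,0],0],[1,[0,0,0],0]]'
python3 look.py e wrist scene
```

```text
time_s: 14.75
position: [0.5694, -0.1122, 0.4472]
tool_rot: [[-0.0, 0.984, 0.179], [-0.0, 0.179, -0.984], [-1.0, -0.0, 0.0]]
ft_force: [0.4, 0.8, -1.5]
grip_width: 0.0273
time_s: 15.42
position: [0.5254, 0.1256, 0.4478]
tool_rot: [[0.0, 0.983, 0.182], [0.0, 0.182, -0.983], [-1.0, 0.0, 0.0]]
ft_force: [0.3, 0.7, -0.9]
grip_width: 0.0276
time_s: 16.08
position: [0.5035, 0.1651, 0.4475]
tool_rot: [[-0.0, 0.984, 0.18], [-0.0, 0.18, -0.984], [-1.0, -0.0, 0.0]]
ft_force: [-0.4, -0.6, -1.9]
grip_width: 0.0269
16.1833 [0.5033 0.1654 0.4476] [-0.8  0.4 -1.7] [ 0.02  0.03 -0.01]
```

View pics/e_wrist.png

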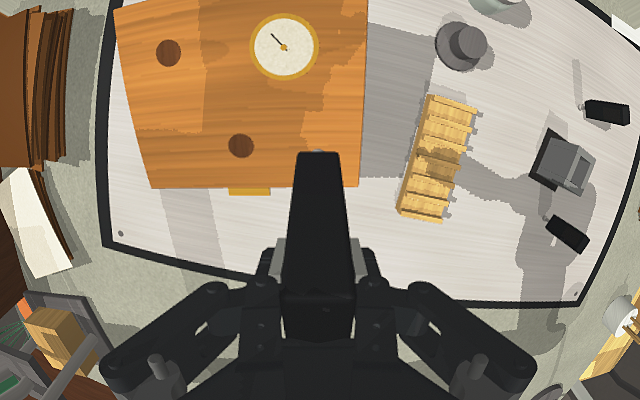

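View pics/e_scene.png

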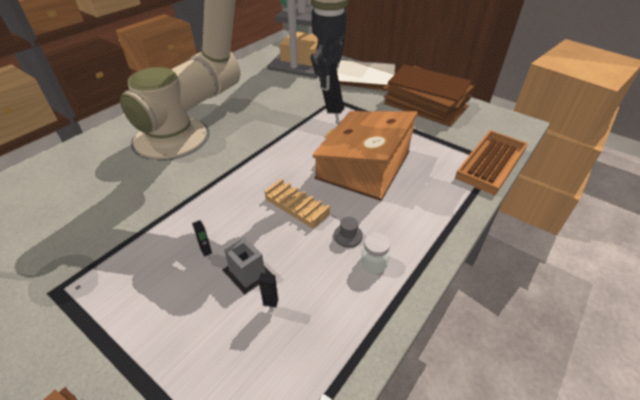

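Run:
```python
import cv2
s=cv2.imread("pics/e_wrist.png")
cv2.imwrite("pics/e_c.png",cv2.resize(s[0:200,105:375],None,fx=2.9,fy=2.9,interpolation=cv2.INTER_CUBIC))
```

```text
(no output)
```

View pics/e_c.png

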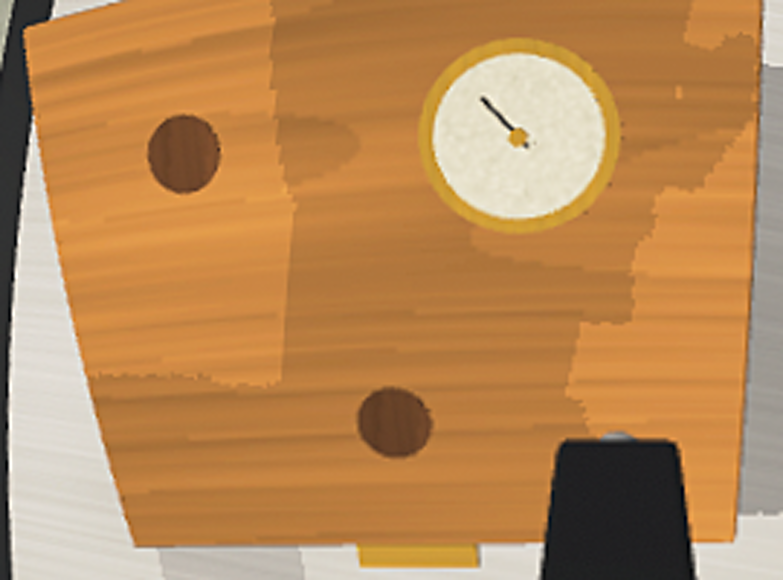

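```bash
cat > fit3.py <<'E'
from h import *
s=env.observe()
C={n:optics.camera_params(n) for n in ("top","scene","wrist")}
ob=[]
def add(cam,loc,u,v,o,f): ob.append((cam,np.array(loc),np.array([o[0]+(u+.5)/f-.5,o[1]+(v+.5)/f-.5])))
for loc,u,v in (((-.108,-.126,.012),608,438),((-.108,.126,.012),140,520),((-.055,0,.012),353,386),((.05,.065,.012),180,212)): add("top",loc,u,v,(105,165),4)
for loc,u,v in (((-.055,0,.012),216,183),((.05,.065,.012),431,131),((.108,.126,.012),560,84),((-.108,.126,.012),225,84)): add("scene",loc,u,v,(305,95),5)
for loc,u,v in (((-.055,0,.012),395,422),((.05,.065,.012),184,153),((-.108,.126,.012),135,547),((-.108,-.126,.012),735,542),((.108,.126,.012),25,30)): add("wrist",loc,u,v,(105,0),2.9)
def fit(cams,zfix=None):
    O=[o for o in ob if o[0] in cams]
    def res(x):
        R=Rz(x[3])@Ry(-15)
        r=np.concatenate([proj(c,x[:3]+R@l,C[c])[0]-m for c,l,m in O])
        if zfix: r=np.r_[r,((x[:3]+R@[-.055,0,.012])[2]-zfix)/.0003]
        return r
    r=least_squares(res,[.57,.26,.11,10],loss="soft_l1");R=Rz(r.x[3])@Ry(-15)
    print(cams,zfix,r.x.round(4),"spot",(r.x[:3]+R@[-.055,0,.012]).round(4),"cost",r.cost.round(2),r.fun.round(1).tolist())
fit(["wrist"]);fit(["wrist"],.114);fit(["wrist","top"]);fit(["wrist","scene"]);fit(["wrist","top","scene"]);fit(["wrist","top","scene"],.114)
def tri(X0,obs): 
    r=least_squares(lambda X:np.concatenate([proj(o[0],X,C[o[0]])[0]-o[2] for o in obs]),X0);return r.x.round(4),r.fun.round(1)
sp=[o for o in ob if np.allclose(o[1],(-.055,0,.012))];print(tri([.5,.2,.1],sp))
E
python3 fit3.py
```

```text
['wrist'] None [ 0.5705  0.2603  0.1026 10.7084] spot [0.5153 0.2498 0.0999] cost 0.49 [0.0, -0.2, 0.6, 0.5, -0.0, -0.1, -0.1, 0.0, -0.6, -0.3]
['wrist'] 0.114 [ 0.5729  0.2559  0.1164 11.4078] spot [0.5178 0.2448 0.1138] cost 21.37 [1.9, 0.5, -2.0, -2.2, -1.2, 3.4, 7.1, 1.1, -5.7, -3.5, -0.8]
['wrist', 'top'] None [ 0.5709  0.2603  0.1025 10.755 ] spot [0.5157 0.2498 0.0999] cost 3.32 [0.7, 0.9, -0.7, 1.9, -0.3, 0.7, -0.1, 0.9, 0.1, -0.6, 0.6, 0.1, 0.0, -0.3, 0.1, -0.4, -0.6, -0.5]
['wrist', 'scene'] None [ 0.5708  0.2602  0.1039 10.7146] spot [0.5156 0.2498 0.1013] cost 3.85 [-0.8, 1.2, -1.1, 1.2, -0.4, 0.6, -1.4, 0.1, -0.2, -0.3, 0.1, 0.1, -0.5, 0.0, 0.2, 0.1, -1.2, -0.8]
['wrist', 'top', 'scene'] None [ 0.5712  0.2601  0.1039 10.7456] spot [0.516  0.2496 0.1013] cost 6.59 [0.7, 0.8, -1.0, 1.8, -0.4, 0.6, -0.3, 0.7, -0.7, 1.3, -1.0, 1.2, -0.4, 0.6, -1.3, 0.1, -0.0, -0.6, 0.2, -0.3, -0.4, -0.2, 0.4, -0.2, -1.1, -1.0]
['wrist', 'top', 'scene'] 0.114 [ 0.5737  0.2552  0.116  10.5831] spot [0.5184 0.2448 0.1134] cost 30.69 [2.1, 0.2, -1.4, 1.2, 0.1, -0.4, -0.3, -1.0, -0.7, -1.3, -0.6, -1.4, 0.4, -2.0, -1.2, -2.4, 2.0, -0.2, -0.5, -4.0, -1.9, 1.4, 6.4, 2.1, -3.5, -6.3, -2.0]
(array([0.5169, 0.2481, 0.107 ]), array([-0.5,  0.2, -0.6, -0.1,  0.2, -0.3]))
```

```bash
python3 -m inch '[[1,[0,-0.09,-0.5],-0.06],[1,[0,-0.1,-0.8],0],[1,[0.2,-0.1,-0.84],0],[1,[0.5,0,-0.5],0],[1,[0.5,0,0],0],[1,[0.22,0,0],0],[1,[0,0,0],0],[1,[0,0,0],0]]' 60
python3 look.py f scene top wrist
python3 - <<'E'
import cv2
s=cv2.imread("pics/f_scene.png")
cv2.imwrite("pics/f_sc.png",cv2.resize(s[60:200,290:430],None,fx=4.2,fy=4.2,interpolation=cv2.INTER_CUBIC))
s=cv2.imread("pics/f_wrist.png")
cv2.imwrite("pics/f_wc.png",cv2.resize(s[50:250,200:440],None,fx=3,fy=3,interpolation=cv2.INTER_CUBIC))
E
```

```text
time_s: 16.85
position: [0.4802, 0.2416, 0.4053]
tool_rot: [[0.0, 0.983, 0.186], [-0.0, 0.186, -0.983], [-1.0, 0.0, 0.0]]
ft_force: [0.2, 0.0, -2.1]
grip_width: 0.0279
17.0 [0.4801 0.2416 0.406 ] [-0.4 -0.4 -2.4] [0.02 0.01 0.01]
```

View pics/f_sc.png

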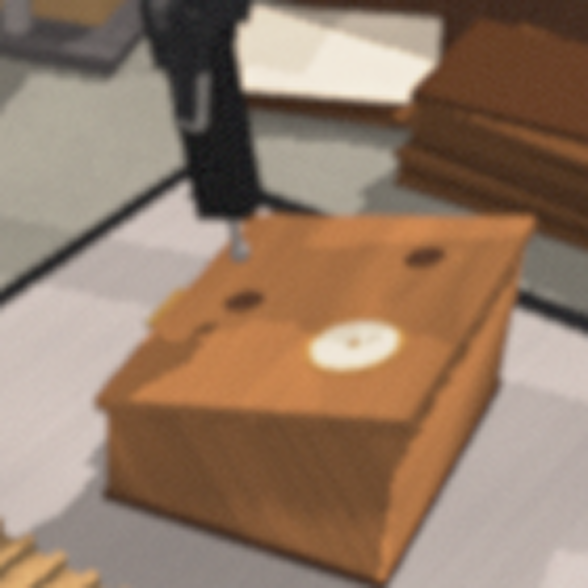

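View pics/f_wc.png

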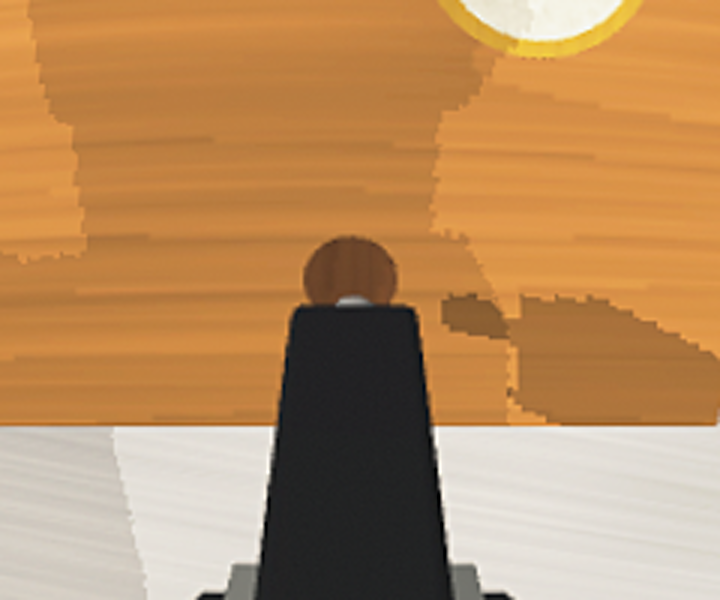

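View pics/f_top.png

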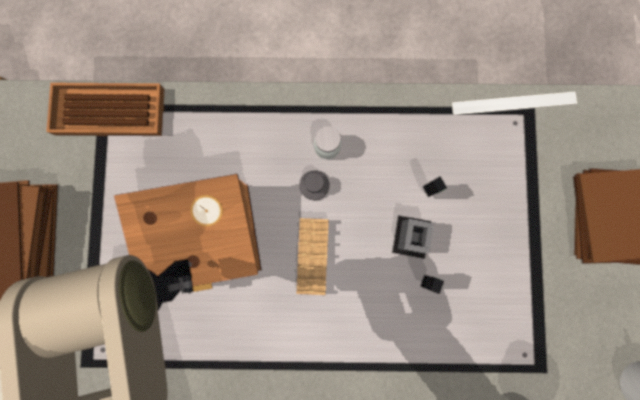

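Run:
```python
from h import *
n=Rz(10.7)@Ry(-15)@[0,0,1]
sp=np.array([.5165,.2485,.105])
for d in (0,.015,.02,.025,.03,.035): print(d,(proj("scene",sp+d*n)[0]-[290,60])*4.2+1.6, proj("wrist",sp+d*n)[0])
print("foot pred",(proj("scene",[.5096,.2472,.132])[0]-[290,60])*4.2+1.6,(proj("wrist",[.5096,.2472,.132])[0]-[200,50])*3+1)
for k in ([.005,0,0],[0,.005,0],[0,0,.005]): print(k,(proj("scene",sp+k)[0]-proj("scene",sp)[0])*4.2)
```

```text
0 [241.49526373 302.33038435] [317.7102583  142.18510744]
0.015 [237.2990839  282.63026514] [317.71875118 149.51954416]
0.02 [235.88559038 275.99423141] [317.72176313 152.13752563]
0.025 [234.46461571 269.32307535] [317.72487211 154.84925982]
0.03 [233.03610033 262.6165174 ] [317.72808235 157.65943562]
0.035 [231.59998407 255.87427499] [317.73139826 160.57302363]
foot pred [233.91652895 265.44504227] [354.16604104 319.70804232]
[0.005, 0, 0] [6.09943376 2.57656104]
[0, 0.005, 0] [ 4.19909896 -3.29495571]
[0, 0, 0.005] [ 0.37670196 -6.25163648]
```

```bash
python3 -m inch '[[1,[0.13,0.035,-0.02],0],[1,[0.13,0.035,0],0],[1,[0.13,0.035,0],0],[1,[0.03,0.01,0],0],[1,[0.03,0.01,0],0],[1,[0.03,0.01,0],0],[1,[0.03,0.01,0],0],[1,[0,0,0],0]]' 60
cat > fm.py <<'E'
from h import *
n=Rz(10.7)@Ry(-15)@[0,0,1]
F=[];M=[]
for i in range(4):
    s=env.observe();F.append(s["ft_force"]);M.append(s["wrist_torque"]);im=optics.get_image("scene")
F.append(env.observe()["ft_force"]);F=np.array(F);s=env.observe()
print(s["time_s"],np.round(s["position"],4),F.mean(0).round(2),"n:",(F@n).round(1),(F@n).mean().round(2),"M",np.mean(M,0).round(2))
import sys
if len(sys.argv)>1: cv2.imwrite(f"pics/{sys.argv[1]}.png",cv2.resize(im[90:160,310:390,::-1],None,fx=7.5,fy=7.5,interpolation=cv2.INTER_CUBIC))
E
python3 fm.py g
```

```text
time_s: 17.67
position: [0.484, 0.2434, 0.3896]
tool_rot: [[-0.0, 0.982, 0.186], [-0.0, 0.186, -0.982], [-1.0, -0.0, 0.0]]
ft_force: [-0.1, 1.5, -1.0]
grip_width: 0.0271
17.8667 [0.484  0.2434 0.3898] [ 0.31  0.28 -1.58] n: [-1.1 -1.5 -1.6 -1.5 -2.4] -1.62 M [-0.03  0.05 -0.01]
```

View pics/g.png

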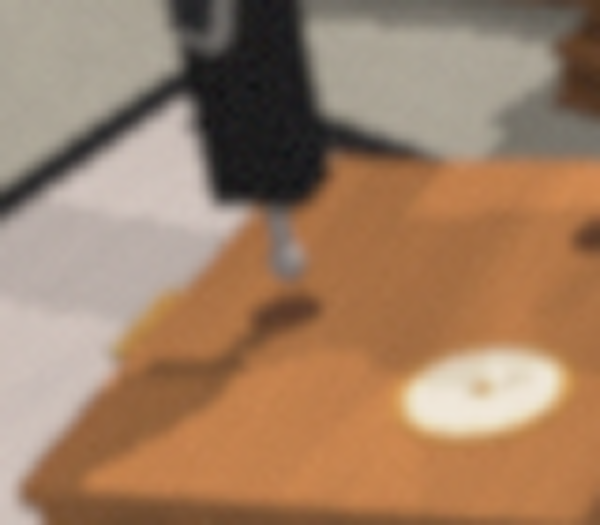

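```bash
python3 -m inch '[[1,[0.1,0.027,0],0],[1,[0.1,0.027,0],0],[1,[0.06,0.016,0],0],[1,[0.03,0.01,0],0],[1,[0.03,0.01,0],0],[1,[0,0,0],0],[1,[0,0,0],0],[1,[0,0,0],0]]' 60
python3 fm.py i
python3 look.py i wrist
python3 - <<'E'
import cv2
s=cv2.imread("pics/i_wrist.png")
cv2.imwrite("pics/i_wc.png",cv2.resize(s[100:200,260:380],None,fx=5,fy=5,interpolation=cv2.INTER_CUBIC))
E
```

```text
time_s: 18.53
position: [0.4866, 0.2439, 0.3802]
tool_rot: [[0.0, 0.982, 0.186], [0.0, 0.186, -0.982], [-1.0, 0.0, -0.0]]
ft_force: [0.7, -0.3, -2.1]
grip_width: 0.0275
18.7333 [0.4866 0.2439 0.3802] [-0.12  0.03 -2.23] n: [-2.2 -1.8 -2.1 -1.8 -2.7] -2.12 M [0.01 0.03 0.02]
18.7833 [0.4866 0.2439 0.3802] [-0.3  0.  -2.3] [ 0.06  0.   -0.02]
```

View pics/i.png

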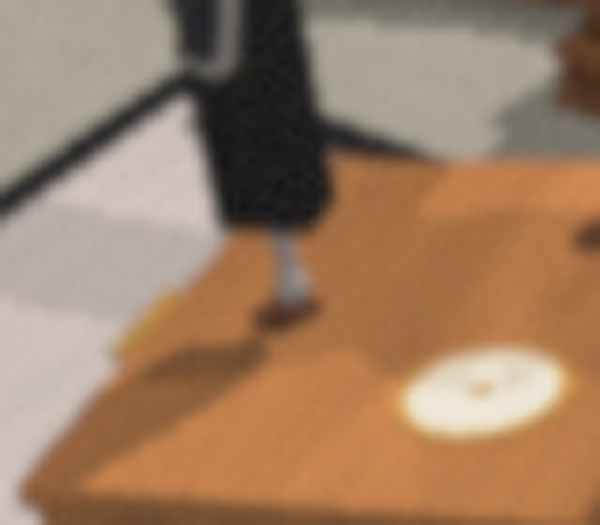

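View pics/i_wc.png

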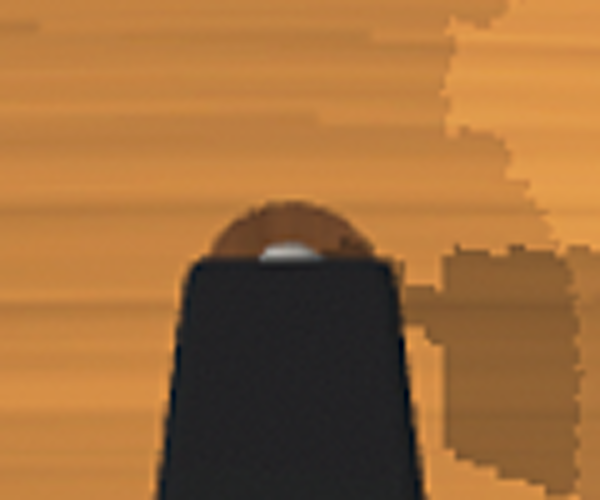

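Run:
```python
from h import *
A=Rz(10.7)@Ry(-15);n=A@[0,0,1];ex=A@[1,0,0];ey=A@[0,1,0]
a=np.linspace(0,2*np.pi,180)
sph=np.array([[np.sin(p)*np.cos(t),np.sin(p)*np.sin(t),np.cos(p)] for p in np.linspace(0,np.pi,60) for t in a])*.007
for z in (.101,.105):
  sp=np.array([.5165,.2485,z])
  inl=proj("wrist",sp+.014*(np.outer(np.cos(a),ex)+np.outer(np.sin(a),ey)))
  print(z,"inlay crop rows",(inl[:,1].min()-100)*5+2,(inl[:,1].max()-100)*5+2,"w",np.ptp(inl[:,0])*5,"cx",(inl[:,0].mean()-260)*5+2)
  for gap in (.002,.004):
    for d in (-.004,0,.002,.004,.006):
      q=proj("wrist",sp+d*ex+(gap+.007)*n+sph); print(gap,d,"ball top - inlay top (crop px):",((q[:,1].min()-inl[:,1].min())*5).round(1))
```

```text
0.101 inlay crop rows 194.54445906689654 347.7480119645685 w 171.5871733078228 cx 297.13449480403636
0.002 -0.004 ball top - inlay top (crop px): 82.3
0.002 0 ball top - inlay top (crop px): 59.7
0.002 0.002 ball top - inlay top (crop px): 48.3
0.002 0.004 ball top - inlay top (crop px): 36.8
0.002 0.006 ball top - inlay top (crop px): 25.2
0.004 -0.004 ball top - inlay top (crop px): 87.9
0.004 0 ball top - inlay top (crop px): 65.2
0.004 0.002 ball top - inlay top (crop px): 53.7
0.004 0.004 ball top - inlay top (crop px): 42.2
0.004 0.006 ball top - inlay top (crop px): 30.5
0.105 inlay crop rows 198.36384654107417 353.7264479400801 w 174.2589973782995 cx 297.2478201981967
0.002 -0.004 ball top - inlay top (crop px): 83.6
0.002 0 ball top - inlay top (crop px): 60.7
0.002 0.002 ball top - inlay top (crop px): 49.1
0.002 0.004 ball top - inlay top (crop px): 37.4
0.002 0.006 ball top - inlay top (crop px): 25.7
0.004 -0.004 ball top - inlay top (crop px): 89.4
0.004 0 ball top - inlay top (crop px): 66.4
0.004 0.002 ball top - inlay top (crop px): 54.7
0.004 0.004 ball top - inlay top (crop px): 43.0
0.004 0.006 ball top - inlay top (crop px): 31.1
```

```bash
python3 -m inch '[[1,[0.01,-0.06,0],0],[1,[0.02,-0.06,0],0],[1,[0,0,0],0],[1,[0.02,0.006,0],0],[1,[0,0,0],0],[1,[0,0,0],0],[1,[0,0,0],0],[1,[0,0,0],0]]' 60
python3 look.py j scene wrist
python3 - <<'E'
import cv2
s=cv2.imread("pics/j_scene.png")
cv2.imwrite("pics/j_sc.png",cv2.resize(s[60:150,310:390],None,fx=6.5,fy=6.5,interpolation=cv2.INTER_CUBIC))
s=cv2.imread("pics/j_wrist.png")
cv2.imwrite("pics/j_wc.png",cv2.resize(s[100:320,250:390],None,fx=2.7,fy=2.7,interpolation=cv2.INTER_CUBIC))
cv2.imwrite("pics/j_wc.png",cv2.convertScaleAbs(cv2.imread("pics/j_wc.png"),alpha=1.8,beta=10))
E
```

```text
time_s: 19.45
position: [0.4833, 0.2433, 0.3786]
tool_rot: [[0.0, 0.982, 0.186], [0.0, 0.186, -0.982], [-1.0, 0.0, -0.0]]
ft_force: [0.1, 0.2, -2.5]
grip_width: 0.0276
19.55 [0.4833 0.2433 0.3786] [-0.4  0.2 -1.9] [ 0.06 -0.01  0.01]
```

View pics/j_sc.png

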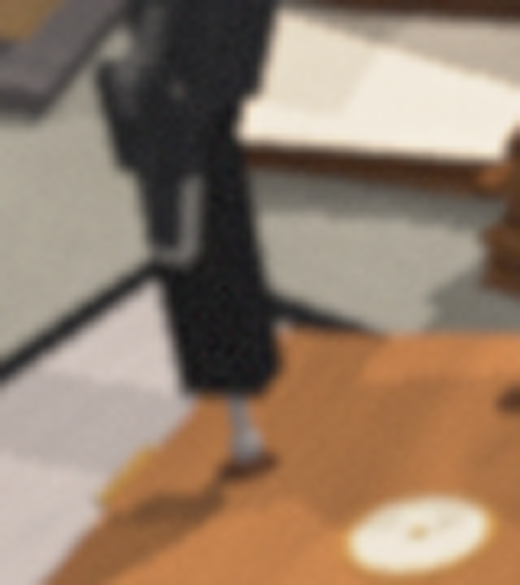

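View pics/j_wc.png

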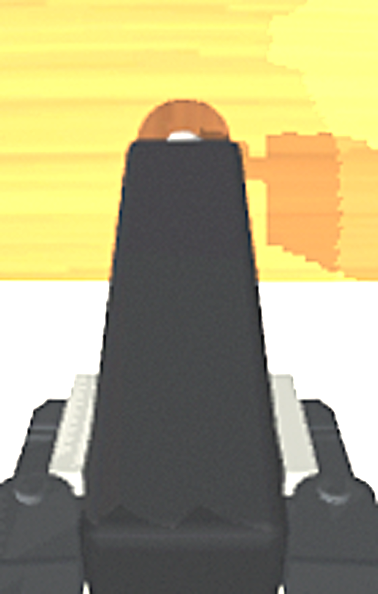

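Run:
```python
from prof import *
for th in (13,15,17): print(th,lines(th,[310,60],.086))
edges("pics/j_scene.png",(310,60),(80,90),(("L",range(180,240,6),80,135,-1),("R",range(100,222,8),140,200,1)))
print(tiltfit([(130,141),(238,141),(86,523),(280,523)],2.7,(250,100)))
```

```text
13 [([100.0, 248.0], 11.08), ([152.0, 251.0], 9.87), ([168.0, 231.0], 9.41)]
15 [([104.0, 249.0], 12.88), ([156.0, 250.0], 11.71), ([172.0, 231.0], 11.25)]
17 [([108.0, 250.0], 14.64), ([160.0, 249.0], 13.53), ([176.0, 230.0], 13.08)]
L 12.58 [99, 100, 101, 102, 104, 106, 107, 108, 110, 110]
R 12.04 [151, 152, 153, 155, 156, 157, 158, 160, 162, 163, 167, 190, 168, 169, 171, 172]
tilt 14.46 O tool [ 2.453e-01  2.040e-02 -1.000e-04] perp 0.0028 g 0.0925 res [-0.6 -0.1  0.1 -0.1 -1.5 -0.1  1.8 -0.1  1.8  1.6]
foot tool [ 2.792e-01  2.920e-02 -1.000e-04] world [0.512  0.2488 0.0995] O world [0.5034 0.2472 0.1333]
[ 2.45300053e-01  2.04443371e-02  1.44603728e+01 -1.12791715e-04]
```

```bash
python3 -m inch '[[1,[0.032,0.009,0],0],[1,[0.032,0.009,0],0],[1,[0,0,0],0],[1,[0,0,0],0],[1,[0,0,0],0],[1,[0,0,0],0],[1,[0,0,0],0],[1,[0,0,0],0]]' 60
python3 fm.py
python3 -m inch '[[1,[0.032,0.009,0],0],[1,[0.032,0.009,0],0],[1,[0,0,0],0],[1,[0,0,0],0],[1,[0,0,0],0],[1,[0,0,0],0],[1,[0,0,0],0],[1,[0,0,0],0]]' 60
python3 fm.py k
```

```text
time_s: 20.22
position: [0.4838, 0.2434, 0.3767]
tool_rot: [[0.0, 0.982, 0.187], [-0.0, 0.187, -0.982], [-1.0, 0.0, 0.0]]
ft_force: [-0.4, 0.3, -1.2]
grip_width: 0.0273
20.4167 [0.4838 0.2434 0.3767] [-0.04  0.32 -1.85] n: [-1.1 -2.  -1.5 -2.  -2.4] -1.79 M [0.01 0.   0.01]
time_s: 21.08
position: [0.4843, 0.2435, 0.3748]
tool_rot: [[0.0, 0.982, 0.187], [-0.0, 0.187, -0.982], [-1.0, 0.0, 0.0]]
ft_force: [-0.2, -0.2, -2.3]
grip_width: 0.0272
21.2833 [0.4844 0.2435 0.3748] [ 0.31 -0.37 -2.03] n: [-2.2 -1.5 -2.3 -1.6 -2.5] -2.02 M [-0.03  0.   -0.01]
```

View pics/k.png

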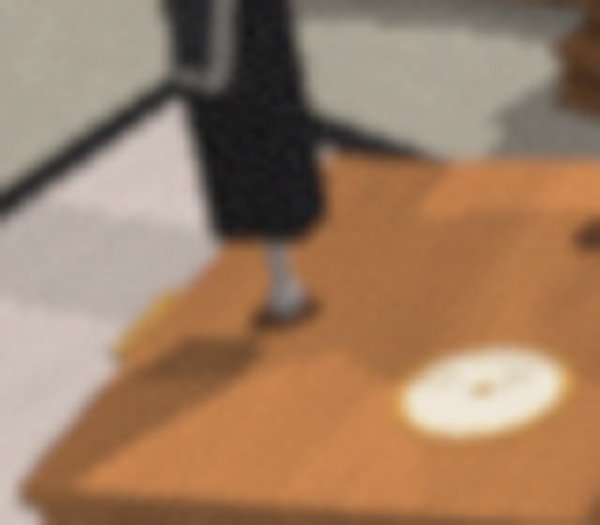

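```bash
python3 -m inch '[[1,[0.032,0.009,0],0],[1,[0.032,0.009,0],0],[1,[0,0,0],0],[1,[0,0,0],0],[1,[0,0,0],0],[1,[0,0,0],0],[1,[0,0,0],0],[1,[0,0,0],0]]' 60
python3 fm.py
```

```text
time_s: 21.95
position: [0.4849, 0.2436, 0.3729]
tool_rot: [[0.0, 0.982, 0.186], [0.0, 0.186, -0.982], [-1.0, 0.0, -0.0]]
ft_force: [-0.5, -0.3, -0.5]
grip_width: 0.0272
22.15 [0.4849 0.2436 0.3729] [-0.43  0.25 -0.71] n: [-0.4 -1.  -0.9 -0.5 -0.2] -0.59 M [-0.01  0.07  0.01]
```

```bash
python3 -m inch '[[1,[0.03,0.008,0],0],[1,[0.03,0.008,0],0],[1,[0.03,0.008,0],0],[1,[0.025,0.007,0],0],[1,[0,0,0],0],[1,[0,0,0],0],[1,[0,0,0],0],[1,[0,0,0],0]]' 60
python3 fm.py
python3 fm.py l
python3 look.py l scene wrist
```

```text
time_s: 22.82
position: [0.4858, 0.2438, 0.3695]
tool_rot: [[0.0, 0.982, 0.186], [0.0, 0.186, -0.982], [-1.0, 0.0, -0.0]]
ft_force: [-0.6, 0.1, 1.2]
grip_width: 0.0277
23.0167 [0.4858 0.2438 0.3694] [-0.69  0.11  1.17] n: [1.3 1.8 0.7 1.7 1.1] 1.3 M [0.03 0.11 0.02]
23.2167 [0.4858 0.2438 0.3694] [-0.13 -0.    0.95] n: [1.1 0.1 1.  1.1 1.4] 0.95 M [0.03 0.11 0.01]
23.3167 [0.4858 0.2437 0.3694] [ 0.  -0.6  1.5] [ 0.02  0.14 -0.  ]
```

View pics/l.png

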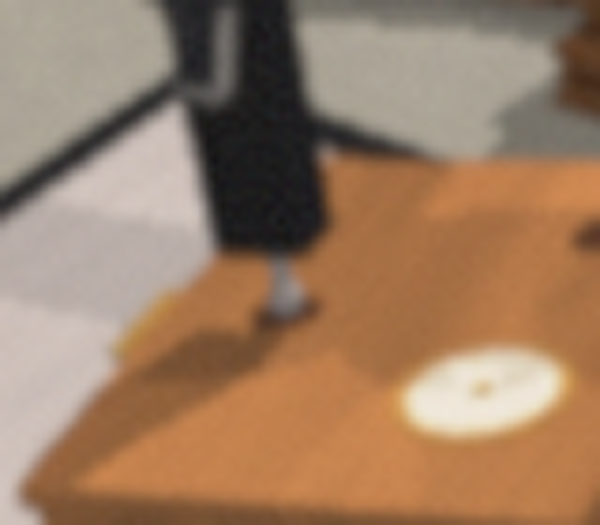

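```bash
python3 -m inch '[[1,[0.008,0.002,0],0],[1,[0,0,0],0],[1,[0,0,0],0],[1,[0,0,0],0],[1,[0,0,0],0],[1,[0,0,0],0],[1,[0,0,0],0],[1,[0,0,0],0]]' 60
python3 fm.py
python3 look.py m scene wrist
python3 - <<'E'
from prof import *
for th in (13,15,17): print(th,lines(th,[310,60],.086))
edges("pics/m_scene.png",(310,60),(80,90),(("L",range(190,250,6),80,135,-1),("R",range(104,170,8),140,200,1)))
s=cv2.imread("pics/m_wrist.png")
cv2.imwrite("pics/m_wc.png",cv2.resize(s[100:200,260:380],None,fx=5,fy=5,interpolation=cv2.INTER_CUBIC))
s=cv2.imread("pics/m_scene.png")
cv2.imwrite("pics/m_sc.png",cv2.resize(s[60:150,310:390],None,fx=6.5,fy=6.5,interpolation=cv2.INTER_CUBIC))
A=Rz(10.7)@Ry(-15);n=A@[0,0,1];ex=A@[1,0,0];ey=A@[0,1,0]
a=np.linspace(0,2*np.pi,180)
sph=np.array([[np.sin(p)*np.cos(t_),np.sin(p)*np.sin(t_),np.cos(p)] for p in np.linspace(0,np.pi,60) for t_ in a])*.007
sp=np.array([.5165,.2485,.101]);inl=proj("wrist",sp+.014*(np.outer(np.cos(a),ex)+np.outer(np.sin(a),ey)))
for d in (-.004,-.002,0,.002,.004):
    q=proj("wrist",sp+d*ex+.007*n+sph);print(d,((q[:,1].min()-inl[:,1].min())*5).round(1))
E
```

```text
time_s: 23.98
position: [0.4858, 0.2438, 0.3692]
tool_rot: [[-0.0, 0.982, 0.187], [0.0, 0.187, -0.982], [-1.0, -0.0, -0.0]]
ft_force: [-1.4, -1.3, 0.8]
grip_width: 0.027
24.1833 [0.4858 0.2438 0.3692] [-0.68 -0.17  1.07] n: [1.2 1.5 1.3 1.6 0.5] 1.22 M [0.01 0.11 0.01]
24.2833 [0.4859 0.2438 0.3692] [-0.8  0.3  1.9] [0.04 0.14 0.03]
13 [([103.0, 261.0], 11.07), ([155.0, 264.0], 9.86), ([171.0, 244.0], 9.4)]
15 [([107.0, 262.0], 12.87), ([159.0, 263.0], 11.71), ([175.0, 243.0], 11.25)]
17 [([111.0, 263.0], 14.65), ([162.0, 262.0], 13.54), ([178.0, 242.0], 13.08)]
L 11.87 [101, 103, 104, 105, 106, 108, 109, 110, 111, 113]
R 9.23 [152, 153, 154, 156, 157, 158, 160, 161, 162]
-0.004 80.2
-0.002 68.5
0 56.7
0.002 44.9
0.004 32.9
```

View pics/m_wc.png

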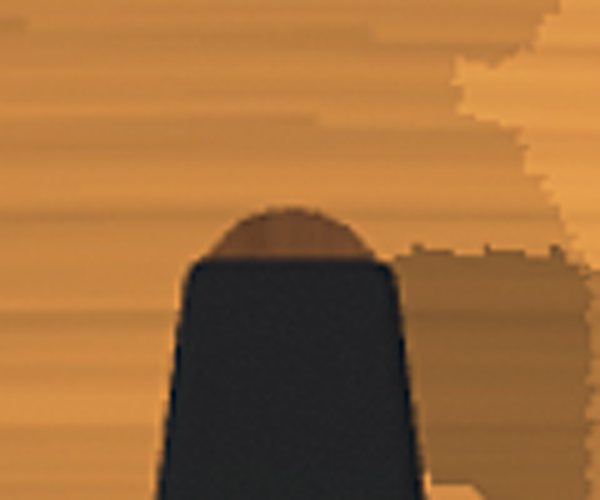

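View pics/m_sc.png

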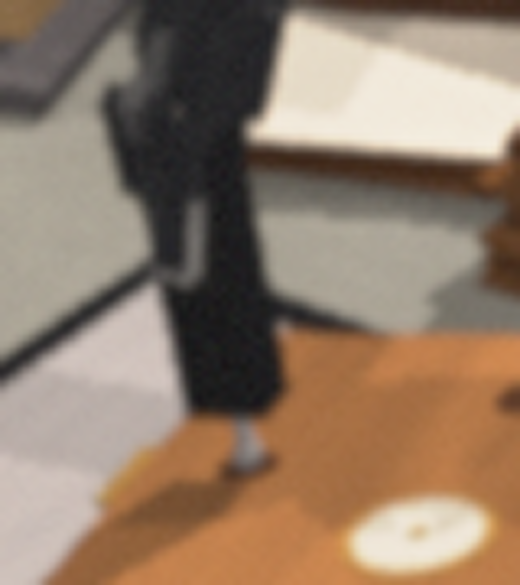

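Run:
```python
from rig import env
print(env.close_job()); s=env.observe(); print(s["time_s"],s["ft_force"],s["grip_width"])
```

```text
the job is handed in; nothing more can be done
None
the job is handed in; nothing more can be done
```

I took the meter from its cradle, set its foot on the front inlay, pressed it about halfway in, and handed the job in at about 24.3 s while still holding it there. No verdict was reported.

The arm could only point straight down. To get the lid's slope I leaned the meter against the cradle's rim, using a light 20 N grip, so that it pivoted between the pads. I did this twice, then tightened the grip to 60 N.

What the last checks showed:
- **Push:** the net force square to the lid was about 3.05 N, taking the weight-only reading of −1.9 N as zero. That means the foot is about 5 mm in. The distance travelled after contact says 4.5–5 mm. The reading held steady over the last 1.5 s.
- **Squareness:** side-view edges and wrist-camera fits before contact gave a tilt of 14.2–15.2°. A coarser edge reading at the end gave about 13–14.4°. The meter's lower edge had not moved in the wrist view, so I saw no slip; I estimate it is within 1–1.5° of square.
- **Position:** near contact the two cameras agreed that the foot was about 4 mm too far up the slope, so I moved it back. It then looked within about 2 mm of the inlay's centre. At the end the meter's body hid the foot from the wrist camera, so only the scene camera shows it in place.
- **Disagreement:** contact came at about 101 mm above the bench, which matches the cameras. The description says about 114 mm.

The mould, jar and steel weight were not touched.

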